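# Scan the bearing collars and stack them on a washing-machine drum shaft

### The job

Fit the kit of steel collars (three or four are on the bench) to the upright washing-machine drum shaft, one at a time, widest first: stand the collar in the middle of the scanner's round pad with its label squarely facing the scanner window and let go of it for a second so that it is read, then slide it down the shaft until it sits fully home before you fetch the next narrower one. Do not push about or knock over the other things on the bench.

Things in the scene. Friction and masses are not known exactly. Their poses are not given: they have to be found in the camera images.
- collar_a_mid (a point): the widest collar: plain dark steel ring, 66 mm outside diameter, 20 mm high, bore 30 mm, 0.37 kg give or take a fifth; starts lying flat on the bench (axis upright, any yaw). Point at its centre, half-way up; z is its axis (up), x points out through the middle of its label. May be absent
- code_a (a point): middle of that collar's label face, on its outside 33 mm from the axis, half-way up: a white paper label 16 mm wide with dark bars, its upper end folded over onto the top of the ring as a white patch. x points outward
- collar_a: the same collar; origin at the centre of its underside, axes as at its centre
- collar_b_mid (a point): the second-widest collar: plain dark steel ring, 58 mm outside diameter, 20 mm high, bore 30 mm, 0.26 kg give or take a fifth; starts lying flat on the bench (axis upright, any yaw). Point at its centre, half-way up; z is its axis (up), x points out through the middle of its label. May be absent
- code_b (a point): middle of that collar's label face, on its outside 29 mm from the axis, half-way up: a white paper label 16 mm wide with dark bars, its upper end folded over onto the top of the ring as a white patch. x points outward
- collar_b: the same collar; origin at the centre of its underside, axes as at its centre
- collar_c_mid (a point): the third collar: plain dark steel ring, 50 mm outside diameter, 20 mm high, bore 30 mm, 0.17 kg give or take a fifth; starts lying flat on the bench (axis upright, any yaw). Point at its centre, half-way up; z is its axis (up), x points out through the middle of its label. May be absent
- code_c (a point): middle of that collar's label face, on its outside 25 mm from the axis, half-way up: a white paper label 16 mm wide with dark bars, its upper end folded over onto the top of the ring as a white patch. x points outward
- collar_c: the same collar; origin at the centre of its underside, axes as at its centre
- collar_d_mid (a point): the narrowest collar: plain dark steel ring, 42 mm outside diameter, 20 mm high, bore 30 mm, 0.09 kg give or take a fifth; starts lying flat on the bench (axis upright, any yaw). Point at its centre, half-way up; z is its axis (up), x points out through the middle of its label. May be absent
- code_d (a point): middle of that collar's label face, on its outside 21 mm from the axis, half-way up: a white paper label 16 mm wide with dark bars, its upper end folded over onto the top of the ring as a white patch. x points outward
- collar_d: the same collar; origin at the centre of its underside, axes as at its centre
- seat (a point): on the drum shaft, a fixed part: round steel flange 150 mm across and 14 mm thick with six bolt heads (6 mm high, 56 mm from the axis), a hub shoulder 60 mm across whose top is 26 mm above the bench, and a 25 mm diameter upright shaft rising from it. Point: on the axis at the shoulder's top, where the first collar comes to rest; z up
- shaft_top (a point): tip of the upright shaft, on its axis, 80 mm above the shoulder (106 mm above the bench); the last 9 mm taper from 25 to 16 mm diameter
- scan_pad (a point): on the fixed code-scanner stand: aluminium base plate 215 x 100 x 3 mm with a round black pad 76 mm across, flush with the plate. Point: pad centre on the plate's upper face, 3 mm above the bench; x points level from the pad to the scanner window, z up. The plate reaches from 70 mm behind this point to 145 mm ahead of it along x
- scan_window (a point): middle of the scanner head's black window, 99 mm from the pad centre along the pad's x and 32 mm above the bench; the grey head is 56 mm wide and its top is 56 mm above the bench
- screwdriver_grip (a point): a screwdriver 200 mm long lying between the collars; point in its handle (100 mm long, 26 mm thick; it ends 60 mm behind this point), x along it to the tip; leave alone
- screwdriver_tip (a point): tip of that screwdriver, 140 mm from the handle point; shank 6 mm thick
- wrench_grip (a point): a steel wrench lying behind the collars; middle of its handle; leave alone
- brush_grip (a point): a hand brush lying at the back; middle of its handle; leave alone
- grease_tin: round tin 72 mm across, 55 mm high, near the robot on its left; origin under its centre; leave alone
- spray_can: can 48 mm across, 130 mm high, at the left side; origin under its centre; leave alone
- pump_filter: drain-pump filter insert: stepped plastic plug 60 mm across with a thumb bar, 73 mm high, near the robot on its right; origin under its centre; leave alone
- bolt_cup: white plastic cup 72 mm across, 60 mm high, at the right side; origin under its centre; leave alone
Not all that is in view belongs to the job. What is shaped like the collar_c but blue or green is not meant.

How it is judged (in metres and radians):
On the way, in this order (a step that is already met when the one before it is completed fails the run):
1. the widest collar (if present) stands on the scanner pad, let go, label facing the scanner window (centre within 12 mm, about 14 degrees) (horizontal distance between collar_a_mid and scan_pad below 0.012 m and angle between collar_a_mid's own z axis and vertical below 0.1 rad and z of collar_a_mid in the frame of scan_pad below 0.014 m and angle between the x axis of collar_a_mid and the x axis of scan_pad, either way round below 0.25 rad and x of code_a in the frame of scan_pad above 0.005 m and contact force between the fingers and collar_a below 0.2 N and linear speed of collar_a below 0.02 m/s), for 0.4 s.
2. the widest collar (if present) is fully home on the shaft, let go (horizontal distance between collar_a_mid and seat below 0.005 m and angle between collar_a_mid's own z axis and vertical below 0.07 rad and z of collar_a_mid in the frame of seat below 0.0135 m and contact force between the fingers and collar_a below 0.2 N and linear speed of collar_a below 0.02 m/s), for 0.2 s.
3. the second-widest collar (if present) stands on the scanner pad, let go, label facing the scanner window (centre within 12 mm, about 14 degrees) (horizontal distance between collar_b_mid and scan_pad below 0.012 m and angle between collar_b_mid's own z axis and vertical below 0.1 rad and z of collar_b_mid in the frame of scan_pad below 0.014 m and angle between the x axis of collar_b_mid and the x axis of scan_pad, either way round below 0.25 rad and x of code_b in the frame of scan_pad above 0.005 m and contact force between the fingers and collar_b below 0.2 N and linear speed of collar_b below 0.02 m/s), for 0.4 s.
4. the second-widest collar (if present) is fully home on the shaft, let go (horizontal distance between collar_b_mid and seat below 0.005 m and angle between collar_b_mid's own z axis and vertical below 0.07 rad and z of collar_b_mid in the frame of seat below 0.0335 m and z of collar_b_mid in the frame of collar_a_mid between 0.015 and 0.0235 m and contact force between the fingers and collar_b below 0.2 N and linear speed of collar_b below 0.02 m/s), for 0.2 s.
5. the third collar (if present) stands on the scanner pad, let go, label facing the scanner window (centre within 12 mm, about 14 degrees) (horizontal distance between collar_c_mid and scan_pad below 0.012 m and angle between collar_c_mid's own z axis and vertical below 0.1 rad and z of collar_c_mid in the frame of scan_pad below 0.014 m and angle between the x axis of collar_c_mid and the x axis of scan_pad, either way round below 0.25 rad and x of code_c in the frame of scan_pad above 0.005 m and contact force between the fingers and collar_c below 0.2 N and linear speed of collar_c below 0.02 m/s), for 0.4 s.
6. the third collar (if present) is fully home on the shaft, let go (horizontal distance between collar_c_mid and seat below 0.005 m and angle between collar_c_mid's own z axis and vertical below 0.07 rad and z of collar_c_mid in the frame of seat below 0.0535 m and z of collar_c_mid in the frame of collar_b_mid between 0.015 and 0.0235 m and z of collar_c_mid in the frame of collar_a_mid between 0.015 and 0.0435 m and contact force between the fingers and collar_c below 0.2 N and linear speed of collar_c below 0.02 m/s), for 0.2 s.
7. the narrowest collar (if present) stands on the scanner pad, let go, label facing the scanner window (centre within 12 mm, about 14 degrees) (horizontal distance between collar_d_mid and scan_pad below 0.012 m and angle between collar_d_mid's own z axis and vertical below 0.1 rad and z of collar_d_mid in the frame of scan_pad below 0.014 m and angle between the x axis of collar_d_mid and the x axis of scan_pad, either way round below 0.25 rad and x of code_d in the frame of scan_pad above 0.005 m and contact force between the fingers and collar_d below 0.2 N and linear speed of collar_d below 0.02 m/s), for 0.4 s.
8. the narrowest collar (if present) is fully home on the shaft, let go (horizontal distance between collar_d_mid and seat below 0.005 m and angle between collar_d_mid's own z axis and vertical below 0.07 rad and z of collar_d_mid in the frame of seat below 0.0735 m and z of collar_d_mid in the frame of collar_c_mid between 0.015 and 0.0235 m and z of collar_d_mid in the frame of collar_b_mid between 0.015 and 0.0435 m and contact force between the fingers and collar_d below 0.2 N and linear speed of collar_d below 0.02 m/s), for 0.2 s.
At the end, for the whole second after the job is handed in: every collar present is on the drum shaft, widest lowest and narrowest on top, each flat (within 4 degrees) and resting fully home on the shoulder or on the collar below (within 3.5 mm), let go and at rest (all of step 2 and all of step 4 and all of step 6 and all of step 8); the robot touches nothing.
It fails at once if another thing on the bench is pushed far (over 40 to 60 mm) from its place (distance of any of screwdriver_grip, wrench_grip, brush_grip from where it was at the start of the episode above 0.06 m or distance of any of grease_tin, spray_can, pump_filter, bolt_cup from where it was at the start of the episode above 0.04 m).
It fails at once if the spray can, grease tin, pump filter or cup is knocked over (angle between any of spray_can, grease_tin, pump_filter, bolt_cup's own z axis and vertical above 0.7 rad).
Of collar_a, collar_b, collar_c, collar_d only 3 to 4 are there at a start; the rules pass over those that are not, and their reading is None.
At some moment in a run one of collar_a, collar_b, collar_c, collar_d may be knocked a few centimetres aside while the robot is not near it.
It also fails if it takes over 210 s, if anything falls off the work surface, if the arm or the gripper's body presses on something with over 40 N, if the wrist force passes 120 N, or if a joint passes its speed limit or range.

### The arm

A 7-joint arm with a two-finger parallel gripper is mounted at the origin on the work surface. World frame = base frame: x ahead of the robot, y to its left, z up, the work surface at z = 0. Lengths are in m, angles in degrees, forces in N, time in s.
With the tool pointing down it reaches from about 0.35 to 0.9 m from the base axis. Payload 8.1 kg.
Tool frame: the origin (TCP) lies midway between the tips of the shut fingers; the grasp point (between the pads) lies 19 mm behind it (pinch_z is the distance from the TCP to the grasp point, in m); z points along the fingers, y is the line along which they close (so a half turn about z gives the same grasp; the last joint's range is limited). The gripper opens to 92 mm and grips with 3 to 60 N. Pads are 19 mm wide; open, the fingers measure 130 mm over their backs; the gripper's body (75 mm by 190 mm) begins 47 mm behind the grasp point.
Start: joints at [-77.899, 24.895, 1.432, 90.138, -0.665, 64.973, -4.303], TCP at [0.193, 0.594, 0.227] pointing down, gripper open.
Joint ranges: [-149.89, 149.89], [-25.12, 119.58], [-72.63, 75.52], [4.76, 147.25], [-75.54, 255.54], [6.69, 114.76], [-157.13, 157.13]. Speed limits (degrees/s): [127.2, 127.2, 172.46, 172.46, 180, 180, 180].

### API

Orientations are given as [roll, pitch, yaw] about the fixed x, y, z axes, in that order (R = Rz(yaw) Ry(pitch) Rx(roll)).
In Python, from workcell import * gives the robot as it stands. The module is installed in compiled form; this text tells all that it offers.
- The arm moves only by the shell command python3 -m handwheel 'ROWS' [FORCE]. ROWS is JSON, a list of rows, each a list of 3 entries, a list of its own where there are three numbers: the shift along the world's x, y, z in m, then the turn about the world's z in rad, then the finger opening in m, from 0 to 0.0918. A call has 1 to 20 rows; each row shifts and turns the commanded pose from where the row before left it; what a row does not reach is not made up. A row lasts 1/10 s, in which the tool goes at most 50 mm and 8.59 degrees, less where a joint would pass 70% of its speed; a pose out of reach is approached as far as the arm can. A call with a gripper value outside its range is refused whole. The fingers move at their own pace and stop on an object; FORCE is the grip in N (left out, the last holds). Time passes only in rows, so rows that do not move let the fingers close. It gives the time, the measured TCP pose, the force, the opening and the grip force at its end, in the units of the state.
- get_state(): the state, without advancing time (a new reading comes with each control period).
- camera(name): name is "side" or "top"; returns the picture (400x640x3 uint8, red, green, blue); there is no depth.
- get_calibration(name): a dict with "intrinsics" (3x3 intrinsics, pixels), "camera_from_world" (4x4, takes a point from world to camera coordinates). Camera axes: x right, y down, z forward; pixel columns grow to the right and rows downward; lengths in m; the calibration is good to about 2 mm. A picture is of the moment at which its call begins. get_calibration takes no time and is no camera call.
- sign_off(): hands the job in; it is judged then, once.
The state is a dict: "time_s": time; "q": joint angles; "joint_velocities": joint speeds; "tau": joint torques, N m; "tcp_pos": TCP position; "orientation": TCP orientation; "contact_force": force on the tool from outside, world axes, zero at the start; "moment": the same for the moment, N m; "gripper_width": opening from 0.0 (shut) to 1.0 (fully open); "grasp_force": force on a finger pad.
Only numpy, scipy, OpenCV 4.12 (cv2) and the standard library are available. Lean on these libraries where they do the work, as an engineer would, in place of code of your own. Each camera call takes 0.05 s, during which the arm holds its last target. There are 200 camera calls.

## Working session

There is one attempt and no reset: what is moved stays moved. The work goes in short steps, Python scripts to look and compute and a shell command to move; the robot and the scene stay as the last step left them, time stands still between calls to the robot, and variables do not carry over. Pictures are saved under pics/ and viewed, at most 14 in all, crops included, and the job is handed in when it is done.

```bash
mkdir -p pics; cat > h.py <<'E'
from workcell import *
import numpy as np, cv2
def snap(n,f):
    im=camera(n); cv2.imwrite('pics/'+f,im[:,:,::-1]); return im
def ray(n,uv,z):
    c=get_calibration(n); K=np.array(c['intrinsics']); T=np.array(c['camera_from_world']); R=T[:3,:3]; o=-R.T@T[:3,3]
    uv=np.atleast_2d(np.asarray(uv,float)); d=(np.linalg.inv(K)@np.c_[uv,np.ones(len(uv))].T).T@R
    return o+d*((z-o[2])/d[:,2])[:,None]
def proj(n,p):
    c=get_calibration(n); K=np.array(c['intrinsics']); T=np.array(c['camera_from_world'])
    q=(T[:3,:3]@np.atleast_2d(p).T).T+T[:3,3]; q=(K@q.T).T; return q[:,:2]/q[:,2:]
def cen(n):
    c=get_calibration(n); T=np.array(c['camera_from_world']); return -T[:3,:3].T@T[:3,3]
def tri(p1,p2):
    # two views: closest point of two rays, p=(name,uv)
    A=np.zeros((3,3));b=np.zeros(3)
    for n,uv in (p1,p2):
        o=cen(n); d=ray(n,uv,0)[0]-o; d/=np.linalg.norm(d); M=np.eye(3)-np.outer(d,d); A+=M;b+=M@o
    return np.linalg.solve(A,b)
E
python3 - <<'E'
from h import *
for n in('top','side'):
    im=snap(n,n+'0.png'); print(n,cen(n),get_calibration(n)['intrinsics'])
print(get_state())
E
```

```text
top [ 3.56137138e-01 -1.11842954e-03  1.27675164e+00] [[383.58370512   0.         322.83165758]
 [  0.         383.58370512 198.67016956]
 [  0.           0.           1.        ]]
side [ 0.2740643  -0.91039659  0.82670092] [[459.39975299   0.         319.67378655]
 [  0.         459.39975299 195.93197874]
 [  0.           0.           1.        ]]
{'time_s': 0.1, 'q': array([-77.89769904,  24.93291892,   1.43013277,  90.18324408,
        -0.66568653,  64.97444715,  -4.3045479 ]), 'joint_velocities': array([-0.03279386, -0.04569721,  0.06287497, -0.10704871, -0.04466898,
       -0.05238809, -0.02794837]), 'tau': array([ 2.68419535e-03, -6.69120669e+01,  9.87460390e-01, -3.15144753e+01,
       -6.05998817e-02,  3.74478532e-02,  6.91098489e-05]), 'tcp_pos': array([0.19283182, 0.59402329, 0.22602267]), 'orientation': array([-1.79917935e+02,  6.22424491e-03,  1.62013784e+02]), 'contact_force': array([0.32445268, 0.14571229, 0.57263442]), 'moment': array([ 0.01401133, -0.00425208,  0.036479  ]), 'grasp_force': 0.0, 'gripper_width': 0.9990649344526694}
```

View pics/top0.png

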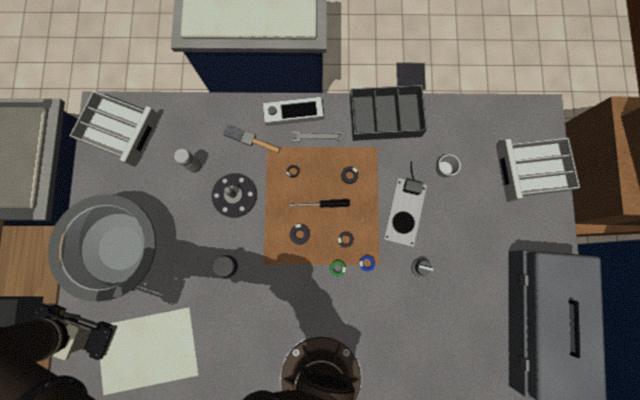

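View pics/side0.png

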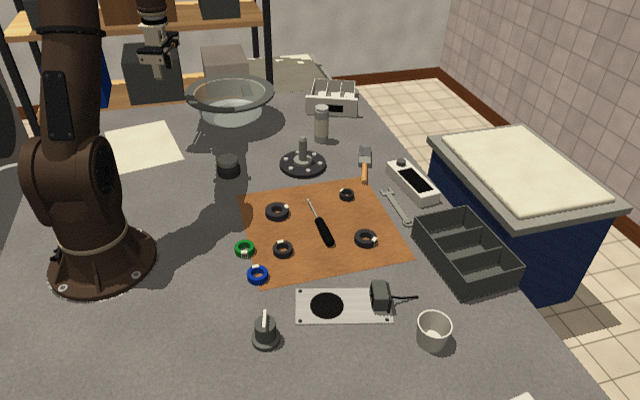

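The top view shows four dark rings at about (292,171), (349,174), (299,234) and (345,239). The green (338,268) and blue (367,263) rings are decoys, and the black pad (403,223), pump filter (422,267) and grease tin (225,266) are also round and dark but not wanted. The pad's window is towards (412,186) and the shaft is at (233,193). In the side view the dark rings are at (346,194), (366,238), (277,211) and (283,249).

```bash
cat >> h.py <<'E'
def blobs(n,im,box,thr=75,amin=25,amax=900):
    u0,v0,u1,v1=box; s=4
    g=cv2.resize(im[v0:v1,u0:u1],None,fx=s,fy=s,interpolation=cv2.INTER_CUBIC)
    m=(g.max(2)<thr).astype(np.uint8); out=[]
    for c in cv2.findContours(m,cv2.RETR_EXTERNAL,cv2.CHAIN_APPROX_NONE)[0]:
        if amin*16<cv2.contourArea(c)<amax*16:
            (x,y),r,a=cv2.fitEllipse(cv2.convexHull(c)); out.append((((x+.5)/s+u0-.5,(y+.5)/s+v0-.5),(r[0]/s,r[1]/s),a))
    return out,m,g
E
python3 - <<'E'
from h import *
t=cv2.imread('pics/top0.png')[:,:,::-1]; s=cv2.imread('pics/side0.png')[:,:,::-1]
for n,im,b in(('top',t,(200,150,440,285)),('side',s,(225,120,400,330))):
    o,m,g=blobs(n,im,b)
    for e in o:
        p=ray(n,e[0],.02 if n=='top' else .01)[0]; print(n,np.round(e[0],1),np.round(e[1],1),round(e[2]),np.round(p[:2],4))
a=cv2.resize(t[155:285,265:430],None,fx=4,fy=4,interpolation=cv2.INTER_CUBIC)
cv2.imwrite('pics/c1.png',a[:,:,::-1])
b=cv2.resize(s[180:330,230:400],None,fx=4,fy=4,interpolation=cv2.INTER_CUBIC)
cv2.imwrite('pics/c2.png',b[:,:,::-1])
E
```

```text
top [421.4 265.3] [16.7 19.2] 145 [ 0.3468 -0.3235]
top [345.5 239. ] [14.5 15.4] 27 [ 0.4305 -0.0787]
top [299.6 233.8] [19.1 20. ] 34 [0.4469 0.0714]
top [403.  222.1] [21.2 22. ] 132 [ 0.4866 -0.2683]
top [334.6 202.9] [ 9.7 35.4] 87 [ 0.5495 -0.0433]
top [349.2 174.9] [16.3 17.2] 13 [ 0.645  -0.0923]
top [292.8 170.9] [12.  12.6] 57 [0.6579 0.0973]
top [411.7 179. ] [20.8 35. ] 177 [ 0.632  -0.3018]
top [440.6 165.3] [10.  18.6] 4 [ 0.6796 -0.401 ]
top [188.7 164.8] [20.  43.4] 54 [0.6772 0.4479]
side [267.5 322.4] [ 3.6 16.1] 3 [ 0.3537 -0.2899]
side [326.4 305.3] [26.1 33. ] 93 [ 0.4891 -0.2785]
side [383.6 298.7] [28.9 38.9] 152 [ 0.6204 -0.2939]
side [260.5 276.8] [14.9 16.5] 30 [ 0.3623 -0.1569]
side [255.  271.9] [6.9 8.4] 76 [ 0.3523 -0.138 ]
side [250.9 252.7] [ 5.6 12.6] 30 [ 0.3533 -0.0708]
side [243.6 245.8] [ 6.8 11.4] 84 [ 0.3395 -0.0412]
side [282.7 249.7] [18.4 20.7] 100 [ 0.4327 -0.0803]
side [365.3 238.8] [19.3 23.4] 105 [ 0.6503 -0.0951]
side [324.3 232.1] [11.2 35.6] 153 [ 0.5536 -0.0431]
side [276.8 211.9] [19.3 24.4] 93 [0.4491 0.0709]
side [346.7 195.1] [12.8 15.5] 104 [0.6635 0.0963]
side [232.4 170. ] [17.7 23.6] 25 [0.3565 0.3089]
side [247.7 167.6] [12.6 25.3] 7 [0.4048 0.3103]
side [302.6 161.4] [37.5 46.5] 91 [0.5822 0.3032]
side [260.8 134.2] [ 9.9 33.1] 74 [0.4824 0.5087]
```

View pics/c1.png

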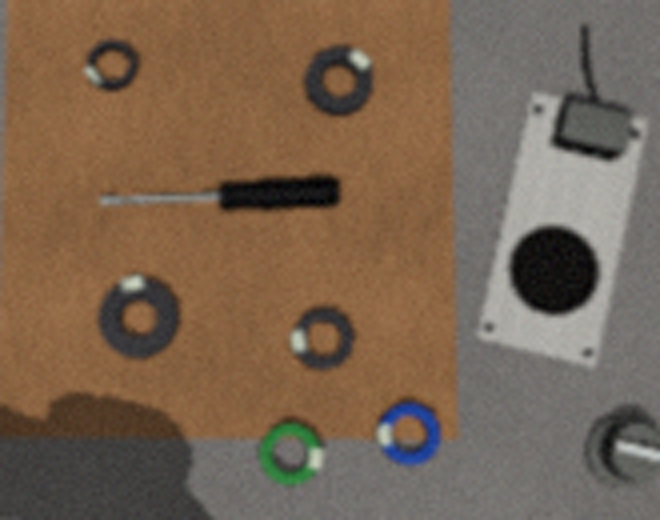

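View pics/c2.png

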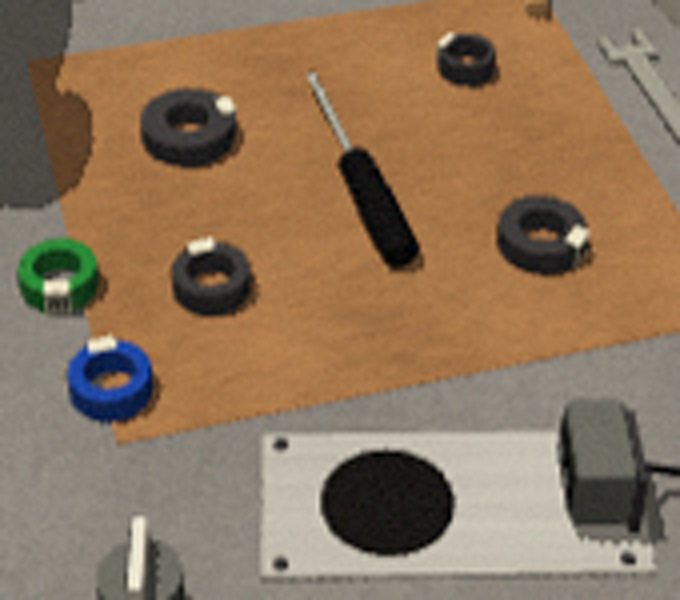

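All four collars are present, with top-view ellipse diameters of about 20, 17, 15 and 12.5 px. In c1:
- A is at (139,316), label at (132,284).
- B is at (339,80), label at (359,60).
- C is at (323,338), label at (298,341).
- D is at (112,65), label at (92,75).

The blue and green rings are decoys. In c2 the rings, pad (388,502) and scanner head (603,460) match this.

```bash
cat >> h.py <<'E'
def label_yaw(im,uv,px,z):
    """label yaw deg about ring centre uv (top view), px = ring radius in px"""
    u,v=np.round(uv).astype(int); h=int(px+3); p=im[v-h:v+h+1,u-h:u+h+1].astype(float).min(2)
    yy,xx=np.mgrid[v-h:v+h+1,u-h:u+h+1]; w=np.clip(p-110,0,None)*(np.hypot(xx-uv[0],yy-uv[1])<px+2)
    q=(np.sum(w*xx)/w.sum(),np.sum(w*yy)/w.sum()); P=ray('top',q,z)[0]; return P
def find(im,near,z0=0.,box=25):
    """ring nearest a pixel in the top view; z0 height of underside"""
    u,v=near; o,_,_=blobs('top',im,(int(u-box),int(v-box),int(u+box),int(v+box)),amin=60)
    e=min(o,key=lambda e:np.hypot(e[0][0]-u,e[0][1]-v)); c=ray('top',e[0],z0+.01)[0]
    P=label_yaw(im,e[0],e[1][1]/2,z0+.02); d=P-c
    return e,c,np.degrees(np.arctan2(d[1],d[0])),np.hypot(*d[:2])
E
python3 - <<'E'
from h import *
t=cv2.imread('pics/top0.png')[:,:,::-1]; s=cv2.imread('pics/side0.png')[:,:,::-1]
so=blobs('side',s,(225,120,400,330),amax=2500)[0]
for k,uv,vs in(('A',(299.6,233.8),(277,212)),('B',(349.2,174.9),(365,239)),('C',(345.5,239),(283,250)),('D',(292.8,170.9),(347,195))):
    e,c,y,r=find(t,uv); es=min(so,key=lambda e:np.hypot(e[0][0]-vs[0],e[0][1]-vs[1]))
    print(k,np.round(c,4),'yaw',round(y,1),'r',round(r,4),'tri',np.round(tri(('top',e[0]),('side',es[0])),4))
# plate
g=cv2.resize(t,None,fx=4,fy=4,interpolation=cv2.INTER_CUBIC)
m=((g.min(2)>125)).astype(np.uint8); m[:640]=0;m[1000:]=0;m[:,:1520]=0;m[:,1720:]=0
c=max(cv2.findContours(m,cv2.RETR_EXTERNAL,cv2.CHAIN_APPROX_NONE)[0],key=cv2.contourArea)
b=cv2.boxPoints(cv2.minAreaRect(c)); b=(b+.5)/4-.5; B=ray('top',b,.003)[:,:2]; print(np.round(B,4))
for i in range(4):
    d=B[(i+1)%4]-B[i]; print(np.hypot(*d),np.degrees(np.arctan2(d[1],d[0])))
pt=ray('top',(403.0,222.1),.003)[0];ps=ray('side',(326.4,305.3),.003)[0];print('pad',pt,ps,tri(('top',(403.0,222.1)),('side',(326.4,305.3))))
print([ (np.round(e[0],1),np.round(e[1],1),ray('top',e[0],.01)[0][:2]) for e in blobs('top',t,(205,165,262,222),amax=3000)[0]])
print([ (np.round(e[0],1),np.round(e[1],1),ray('side',e[0],.007)[0][:2]) for e in so if e[1][1]>40])
a=cv2.resize(t[165:222,205:262],None,fx=7,fy=7,interpolation=cv2.INTER_CUBIC)
b=cv2.resize(s[130:187,274:331],None,fx=7,fy=7,interpolation=cv2.INTER_CUBIC)
cv2.imwrite('pics/c3.png',np.hstack([a,b])[:,:,::-1])
E
```

```text
A [0.4477 0.072  0.01  ] yaw 11.5 r 0.0275 tri [0.4485 0.072  0.0092]
B [ 0.6473 -0.093   0.01  ] yaw -46.7 r 0.0241 tri [ 0.6493 -0.0935  0.0084]
C [ 0.431  -0.0793  0.01  ] yaw 98.4 r 0.0218 tri [ 0.432  -0.0795  0.0092]Traceback (most recent call last):
  File "<stdin>", line 5, in <module>
  File "h.py", line 36, in find
    e=min(o,key=lambda e:np.hypot(e[0][0]-u,e[0][1]-v)); c=ray('top',e[0],z0+.01)[0]
ValueError: min() iterable argument is empty
```

```bash
sed -i 's/^    m=(g.max(2)<thr).astype(np.uint8); out=\[\]/    m=((g.max(2)<thr)|(mat\&(g[:,:,2]>115))).astype(np.uint8); out=[]/; s/amin=25,amax=900)/amin=25,amax=900,mat=False)/; s/amin=60)/amin=40,mat=True)/' h.py
cat > m1.py <<'E'
from h import *
t=cv2.imread('pics/top0.png')[:,:,::-1]; s=cv2.imread('pics/side0.png')[:,:,::-1]
so=blobs('side',s,(225,120,400,330),amax=2500)[0]
sm=blobs('side',s,(255,185,385,265),mat=True)[0]
for k,uv,vs in(('A',(299.6,233.8),(277,212)),('B',(349.2,174.9),(365,239)),('C',(345.5,239),(283,250)),('D',(292.8,170.9),(347,195))):
    e,c,y,r=find(t,uv); es=min(sm,key=lambda e:np.hypot(e[0][0]-vs[0],e[0][1]-vs[1]))
    print(k,np.round(e[0],1),np.round(e[1],1),np.round(c,4),'yaw',round(y,1),'r',round(r,4),'tri',np.round(tri(('top',e[0]),('side',es[0])),4))
g=cv2.resize(t,None,fx=4,fy=4,interpolation=cv2.INTER_CUBIC)
m=((g.min(2)>125)).astype(np.uint8); m[:640]=0;m[1000:]=0;m[:,:1520]=0;m[:,1720:]=0
c=max(cv2.findContours(m,cv2.RETR_EXTERNAL,cv2.CHAIN_APPROX_NONE)[0],key=cv2.contourArea)
b=cv2.boxPoints(cv2.minAreaRect(c)); b=(b+.5)/4-.5; B=ray('top',b,.003)[:,:2]; print(np.round(B,4))
for i in range(4):
    d=B[(i+1)%4]-B[i]; print(np.hypot(*d),np.degrees(np.arctan2(d[1],d[0])))
pt=ray('top',(403.0,222.1),.003)[0];ps=ray('side',(326.4,305.3),.003)[0];print('pad',pt,ps,tri(('top',(403.0,222.1)),('side',(326.4,305.3))))
print([ (np.round(e[0],1),np.round(e[1],1),ray('top',e[0],.01)[0][:2]) for e in blobs('top',t,(205,165,262,222),amax=3000)[0]])
print([ (np.round(e[0],1),np.round(e[1],1),ray('side',e[0],.007)[0][:2]) for e in so if e[1][1]>40])
a=cv2.resize(t[165:222,205:262],None,fx=7,fy=7,interpolation=cv2.INTER_CUBIC)
b=cv2.resize(s[130:187,274:331],None,fx=7,fy=7,interpolation=cv2.INTER_CUBIC)
cv2.imwrite('pics/c3.png',np.hstack([a,b])[:,:,::-1])
E
python3 m1.py
```

```text
A [299.6 233.8] [19.1 20. ] [0.4477 0.072  0.01  ] yaw 11.5 r 0.0275 tri [0.4485 0.072  0.0092]
B [349.2 174.9] [16.3 17.2] [ 0.6473 -0.093   0.01  ] yaw -46.7 r 0.0241 tri [ 0.6493 -0.0935  0.0084]
C [345.5 239. ] [14.5 15.4] [ 0.431  -0.0793  0.01  ] yaw 98.4 r 0.0218 tri [ 0.432  -0.0795  0.0092]
D [292.8 170.9] [12.  12.6] [0.6603 0.098  0.01  ] yaw 119.6 r 0.0195 tri [0.6623 0.0978 0.0087]
[[ 0.4278 -0.2031]
 [ 0.6429 -0.2564]
 [ 0.6192 -0.3608]
 [ 0.4052 -0.3049]]
0.22163463570007025 -13.905115060065997
0.1070979193875891 -102.79635683589272
0.22111197834323265 165.34843305675432
0.10423007058164283 77.53185191996539
pad [ 0.48851644 -0.27187698  0.003     ] [ 0.49096189 -0.27300034  0.003     ] [ 0.48987699 -0.27229256  0.002174  ]
[(array([234.1, 195. ]), array([43.8, 45.7]), array([0.57645951, 0.29310714]))]
[(array([302.6, 161.4]), array([37.5, 46.5]), array([0.58337827, 0.3076341 ]))]
```

View pics/c3.png

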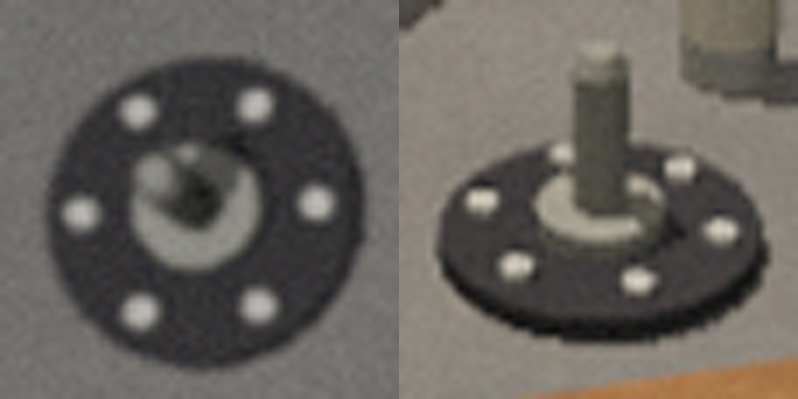

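Shaft tip in the crop: top view (157,172), side view (600,48). The six bolt heads in the top view centre on (198,207), and in the side view on (600,215).

```bash
python3 - <<'E'
from h import *
f=lambda x,y,a,b:(a+(x+.5)/7-.5,b+(y+.5)/7-.5)
tt,ts=f(157,172,205,165),f(201,47,274,130)
bt,bs=f(198.5,207.2,205,165),f(201.3,215.5,274,130)
print('tip',tri(('top',tt),('side',ts)),ray('top',tt,.106),ray('side',ts,.106))
print('bolts',tri(('top',bt),('side',bs)),ray('top',bt,.019),ray('side',bs,.019))
fe=(234.1,195.0); print('flange',ray('top',fe,.010),ray('side',(302.6,161.4),.007))
E
```

```text
tip [0.57800961 0.29259944 0.10949808] [[0.57802239 0.29356068 0.106     ]] [[0.58016756 0.29851984 0.106     ]]
bolts [0.578356  0.2947337 0.0196003] [[0.57758   0.2949853 0.019    ]] [[0.57948873 0.29566946 0.019     ]]
flange [[0.57636483 0.29306361 0.01      ]] [[0.58335331 0.30735155 0.007     ]]
```

Shaft axis is about (0.578, 0.294). The pad is at (0.489, -0.272) with yaw about -13.5°. Collar A is at (0.448, 0.072) with its label at 11.5°. Moving above A now.

```bash
python3 -m handwheel '[[[0.017,-0.0348,0],0.0343,0.0918],[[0.017,-0.0348,0],0.0343,0.0918],[[0.017,-0.0348,0],0.0343,0.0918],[[0.017,-0.0348,0],0.0343,0.0918],[[0.017,-0.0348,0],0.0343,0.0918],[[0.017,-0.0348,0],0.0343,0.0918],[[0.017,-0.0348,0],0.0343,0.0918],[[0.017,-0.0348,0],0.0343,0.0918],[[0.017,-0.0348,0],0.0343,0.0918],[[0.017,-0.0348,0],0.0343,0.0918],[[0.017,-0.0348,0],0.0343,0.0918],[[0.017,-0.0348,0],0.0343,0.0918],[[0.017,-0.0348,0],0.0343,0.0918],[[0.017,-0.0348,0],0.0343,0.0918],[[0.017,-0.0348,0],0.0343,0.0918],[[0,0,0],0,0.0918],[[0,0,0],0,0.0918]]' 30; python3 -c "
from h import *
s=get_state(); print(s['q'],s['tcp_pos'],s['orientation'])"
```

```text
time_s: 1.8
tcp_pos: [0.4478, 0.0718, 0.2265]
orientation: [180.0, -0.0, -168.7]
contact_force: [-0.2, 0.4, 0.1]
gripper_width: 0.997
grasp_force: 0.0
[-29.88191283   8.57989934  16.06810001 113.87548693  -2.79917988
  57.94207567  88.84711531] [0.44784101 0.07183993 0.22649907] [ 1.79996149e+02 -3.63854600e-02 -1.68656469e+02]
```

```bash
python3 -m handwheel '[[[0,0,-0.03],0,0.0918],[[0,0,-0.03],0,0.0918],[[0,0,-0.03],0,0.0918],[[0,0,-0.03],0,0.0918],[[0,0,-0.03],0,0.0918],[[0,0,-0.03],0,0.0918],[[0,0,-0.01],0,0.0918],[[0,0,-0.01],0,0.0918],[[0,0,-0.01],0,0.0918],[[0,0,-0.01],0,0.0918],[[0,0,0],0,0.0918],[[0,0,0],0,0.0918]]'; python3 -c "
from h import *
im=camera('side'); cv2.imwrite('pics/s1.png',cv2.resize(im[140:260,200:360],None,fx=5,fy=5,interpolation=3)[:,:,::-1])"
```

```text
time_s: 3.0
tcp_pos: [0.4481, 0.0725, 0.0069]
orientation: [180.0, 0.0, -168.5]
contact_force: [0.3, 0.0, -0.0]
gripper_width: 1.003
grasp_force: 0.0
```

View pics/s1.png

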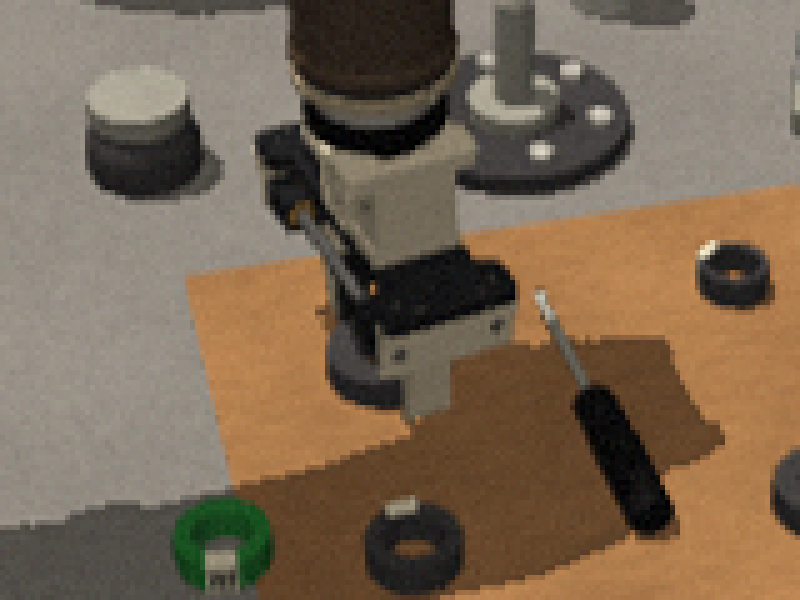

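The fingers straddle ring A (crop 375,370) with clear bench around them. Closing and lifting slightly.

```bash
python3 -m handwheel '[[[0,0,0],0,0.055],[[0,0,0],0,0.055],[[0,0,0],0,0.055],[[0,0,0],0,0.055],[[0,0,0],0,0.055],[[0,0,0],0,0.055],[[0,0,0],0,0.055],[[0,0,0],0,0.055],[[0,0,0],0,0.055],[[0,0,0],0,0.055]]' 40;  python3 -m handwheel '[[[0,0,0.01],0,0.055],[[0,0,0.02],0,0.055],[[0,0,0.03],0,0.055],[[0,0,0.04],0,0.055],[[0,0,0],0,0.055]]'
```

```text
time_s: 4.05
tcp_pos: [0.4481, 0.0726, 0.0069]
orientation: [180.0, 0.0, -168.5]
contact_force: [-1.7, 0.6, 6.1]
gripper_width: 0.714
grasp_force: 40.0
time_s: 4.55
tcp_pos: [0.4503, 0.0727, 0.1108]
orientation: [180.0, 0.4, -168.5]
contact_force: [0.6, 0.2, -3.9]
gripper_width: 0.717
grasp_force: 40.0
```

```bash
python3 -m handwheel '[[[0.0034,-0.0287,0],-0.0363,0.055],[[0.0034,-0.0287,0],-0.0363,0.055],[[0.0034,-0.0287,0],-0.0363,0.055],[[0.0034,-0.0287,0],-0.0363,0.055],[[0.0034,-0.0287,0],-0.0363,0.055],[[0.0034,-0.0287,0],-0.0363,0.055],[[0.0034,-0.0287,0],-0.0363,0.055],[[0.0034,-0.0287,0],-0.0363,0.055],[[0.0034,-0.0287,0],-0.0363,0.055],[[0.0034,-0.0287,0],-0.0363,0.055],[[0.0034,-0.0287,0],-0.0363,0.055],[[0.0034,-0.0287,0],-0.0363,0.055],[[0,0,-0.02],0,0.055],[[0,0,-0.02],0,0.055],[[0,0,-0.02],0,0.055],[[0,0,-0.01],0,0.055],[[0,0,-0.01],0,0.055],[[0,0,0],0,0.055],[[0,0,0],0,0.055],[[0,0,0],0,0.055]]'
```

```text
time_s: 6.55
tcp_pos: [0.4893, -0.2722, 0.0275]
orientation: [-180.0, 0.1, 166.5]
contact_force: [-0.1, 0.9, -3.7]
gripper_width: 0.717
grasp_force: 40.0
```

```bash
python3 -m handwheel '[[[0,0,-0.005],0,0.055],[[0,0,-0.005],0,0.055],[[0,0,-0.003],0,0.055],[[0,0,-0.002],0,0.055],[[0,0,-0.002],0,0.055],[[0,0,0],0,0.055],[[0,0,0],0,0.055]]'; python3 -c "
from h import *
im=camera('side'); cv2.imwrite('pics/s2.png',cv2.resize(im[230:350,240:400],None,fx=5,fy=5,interpolation=3)[:,:,::-1])"
```

```text
time_s: 7.25
tcp_pos: [0.4886, -0.2719, 0.01]
orientation: [180.0, -0.0, 166.5]
contact_force: [-1.7, 1.2, 2.8]
gripper_width: 0.716
grasp_force: 40.0
```

View pics/s2.png

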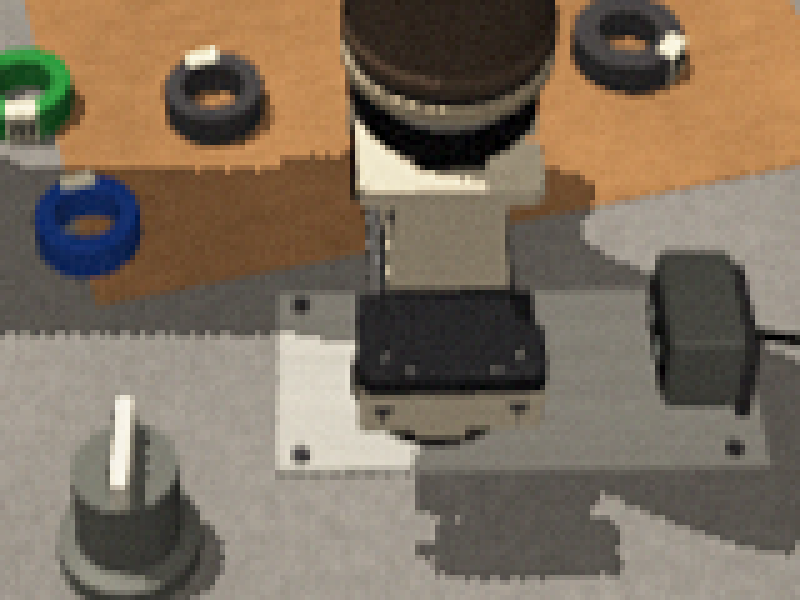

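The gripper is over the pad and the ring is touching it, with the label side facing the head. Releasing, waiting, and raising to check.

```bash
python3 -m handwheel '[[[0,0,0],0,0.0918],[[0,0,0],0,0.0918],[[0,0,0],0,0.0918],[[0,0,0],0,0.0918],[[0,0,0],0,0.0918],[[0,0,0],0,0.0918],[[0,0,0],0,0.0918],[[0,0,0],0,0.0918],[[0,0,0],0,0.0918],[[0,0,0],0,0.0918],[[0,0,0],0,0.0918],[[0,0,0],0,0.0918],[[0,0,0.03],0,0.0918],[[0,0,0.03],0,0.0918],[[0,0,0.03],0,0.0918],[[0,0,0.03],0,0.0918],[[0,0,0.03],0,0.0918],[[0,0,0],0,0.0918],[[0,0,0],0,0.0918]]'; python3 -c "
from h import *
im=snap('side','s3f.png'); cv2.imwrite('pics/s3.png',cv2.resize(im[250:350,280:410],None,fx=6,fy=6,interpolation=3)[:,:,::-1])"
```

```text
time_s: 9.2
tcp_pos: [0.489, -0.2719, 0.1602]
orientation: [180.0, 0.1, 166.5]
contact_force: [-0.3, -0.0, -0.9]
gripper_width: 1.0
grasp_force: 0.0
```

View pics/s3.png

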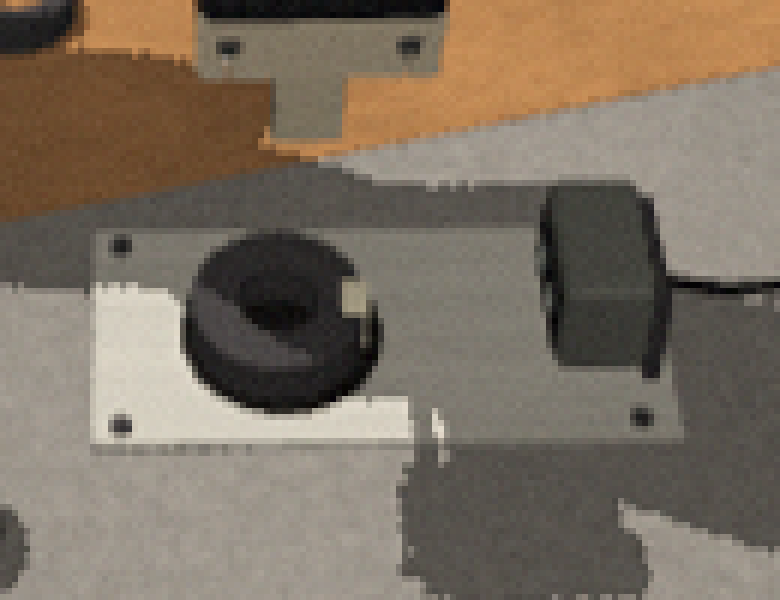

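The ring stands on the pad, with its bore at (283,302) and its label patch at (355,298) facing the head. Computing the angle.

```bash
cat >> h.py <<'E'
def crop_px(x,y,u0,v0,s): return (u0+(x+.5)/s-.5, v0+(y+.5)/s-.5)
E
python3 - <<'E'
from h import *
im=cv2.imread('pics/s3f.png')[:,:,::-1]; g=cv2.resize(im[250:350,280:410],None,fx=6,fy=6,interpolation=3)
m=(g.min(2)>150); m[:270]=0;m[320:]=0;m[:,:335]=0;m[:,372:]=0
y,x=np.nonzero(m); L=ray('side',crop_px(x.mean(),y.mean(),280,250,6),.023)[0]; C=ray('side',crop_px(283,302,280,250,6),.023)[0]
ts=ray('side',crop_px(278,309,280,250,6),.023)[0]
pad=np.array([.4893,-.272]); print(L,C,ts)
for c in(C[:2],pad): d=L[:2]-c; print(np.degrees(np.arctan2(d[1],d[0])),np.hypot(*d))
E
```

```text
[nan nan nan] [ 0.49075195 -0.27427138  0.023     ] [ 0.48802111 -0.27694535  0.023     ]
nan nan
nan nan<stdin>:4: RuntimeWarning: Mean of empty slice.
  ret = ret.dtype.type(ret / rcount)
```

```bash
python3 - <<'E'
from h import *
L=ray('side',crop_px(354,298,280,250,6),.023)[0]; C=ray('side',crop_px(283,302,280,250,6),.023)[0]
for c in(C[:2],np.array([.4893,-.272])): d=L[:2]-c; print(np.degrees(np.arctan2(d[1],d[0])),np.hypot(*d))
E
```

```text
-10.839007037039876 0.026520969422167258
-14.786160885087167 0.02844161049792042
```

Label angle is about -11 to -15°, so A reads fine. Regrasp A and lift.

```bash
python3 -m handwheel '[[[0,0,-0.03],0,0.0918],[[0,0,-0.03],0,0.0918],[[0,0,-0.03],0,0.0918],[[0,0,-0.03],0,0.0918],[[0,0,-0.02],0,0.0918],[[0,0,-0.01],0,0.0918],[[0,0,0],0,0.0918],[[0,0,0],0,0.055],[[0,0,0],0,0.055],[[0,0,0],0,0.055],[[0,0,0],0,0.055],[[0,0,0],0,0.055],[[0,0,0],0,0.055],[[0,0,0],0,0.055],[[0,0,0],0,0.055],[[0,0,0],0,0.055]]' 40; python3 -m handwheel '[[[0,0,0.01],0,0.055],[[0,0,0.03],0,0.055],[[0,0,0.04],0,0.055],[[0,0,0.04],0,0.055],[[0,0,0.03],0,0.055],[[0,0,0],0,0.055]]'; python3 -m handwheel '[[[0.0055,0.0354,0],0,0.055],[[0.0055,0.0354,0],0,0.055],[[0.0055,0.0354,0],0,0.055],[[0.0055,0.0354,0],0,0.055],[[0.0055,0.0354,0],0,0.055],[[0.0055,0.0354,0],0,0.055],[[0.0055,0.0354,0],0,0.055],[[0.0055,0.0354,0],0,0.055],[[0.0055,0.0354,0],0,0.055],[[0.0055,0.0354,0],0,0.055],[[0.0055,0.0354,0],0,0.055],[[0.0055,0.0354,0],0,0.055],[[0.0055,0.0354,0],0,0.055],[[0.0055,0.0354,0],0,0.055],[[0.0055,0.0354,0],0,0.055],[[0.0055,0.0354,0],0,0.055],[[0,0,0],0,0.055],[[0,0,0],0,0.055],[[0,0,0],0,0.055]]'; python3 -c "
from h import *
print(get_state()['q']); im=snap('side','s4f.png'); t=snap('top','t4f.png'); a=cv2.resize(im[70:190,235:355],None,fx=3.3,fy=3.3,interpolation=3);b=cv2.resize(t[135:255,175:295],None,fx=3.3,fy=3.3,interpolation=3)
cv2.imwrite('pics/s4.png',np.hstack([a,b])[:,:,::-1])"
```

```text
time_s: 10.85
tcp_pos: [0.4894, -0.2721, 0.0105]
orientation: [180.0, 0.1, 166.5]
contact_force: [-0.8, 0.5, 7.7]
gripper_width: 0.715
grasp_force: 40.0
time_s: 11.45
tcp_pos: [0.4905, -0.2732, 0.1641]
orientation: [-180.0, 0.4, 166.5]
contact_force: [1.4, -0.3, -4.8]
gripper_width: 0.713
grasp_force: 40.0
time_s: 13.35
tcp_pos: [0.5762, 0.2929, 0.1588]
orientation: [-179.9, -0.1, 166.5]
contact_force: [-0.2, -1.1, -2.7]
gripper_width: 0.718
grasp_force: 40.0
[-45.30327002  31.0773717   20.74482455  92.71067911 -12.308183
  58.60507732  55.6435468 ]
```

View pics/s4.png

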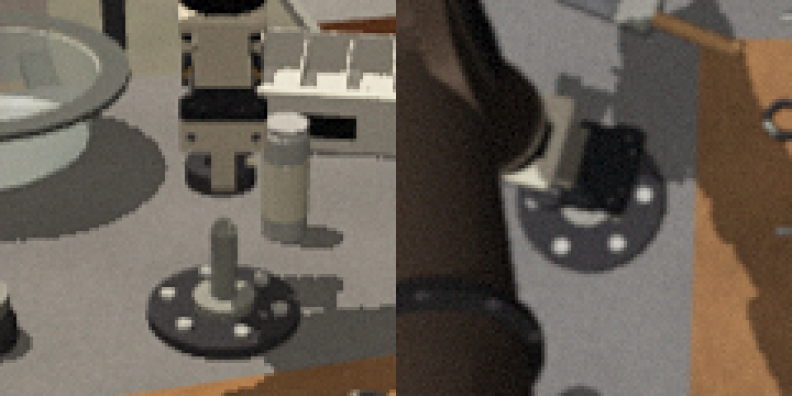

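Collar A is held above the shaft, which is at (225,235) in the side crop. Lowering and watching the force.

```bash
python3 -m handwheel '[[[0.0015,0.001,-0.01],0,0.055],[[0,0,-0.01],0,0.055],[[0,0,-0.01],0,0.055],[[0,0,-0.01],0,0.055],[[0,0,-0.01],0,0.055],[[0,0,-0.01],0,0.055],[[0,0,0],0,0.055],[[0,0,0],0,0.055]]';python3 -c "
from h import *
im=snap('side','s5f.png'); t=snap('top','t5f.png'); a=cv2.resize(im[80:180,245:345],None,fx=4,fy=4,interpolation=3);b=cv2.resize(t[145:245,185:285],None,fx=4,fy=4,interpolation=3)
cv2.imwrite('pics/s5.png',np.hstack([a,b])[:,:,::-1])"
```

```text
time_s: 14.25
tcp_pos: [0.5782, 0.2954, 0.0995]
orientation: [-180.0, -0.0, 166.5]
contact_force: [-0.2, -0.1, -4.1]
gripper_width: 0.715
grasp_force: 40.0
```

Collar bottom is about 13 mm below the tip with no side force, so it is threaded. Going on down.

```bash
python3 -m handwheel '[[[0,0,-0.01],0,0.055],[[0,0,-0.01],0,0.055],[[0,0,-0.01],0,0.055],[[0,0,-0.01],0,0.055],[[0,0,-0.008],0,0.055],[[0,0,-0.005],0,0.055],[[0,0,0],0,0.055],[[0,0,0],0,0.055]]'; python3 -m handwheel '[[[0,0,0],0,0.0918],[[0,0,0],0,0.0918],[[0,0,0],0,0.0918],[[0,0,0],0,0.0918],[[0,0,0],0,0.0918],[[0,0,0],0,0.0918],[[0,0,0],0,0.0918],[[0,0,0],0,0.0918]]';  python3 -m handwheel '[[[0,0,0.02],0,0.0918],[[0,0,0.03],0,0.0918],[[0,0,0.03],0,0.0918],[[0,0,0.03],0,0.0918],[[0,0,0],0,0.0918],[[0,0,0],0,0.0918]]'; python3 -c "
from h import *
im=snap('side','s6f.png');  a=cv2.resize(im[110:190,255:345],None,fx=6,fy=6,interpolation=3)
cv2.imwrite('pics/s6.png',a[:,:,::-1])"
```

```text
time_s: 15.15
tcp_pos: [0.5784, 0.2955, 0.0468]
orientation: [180.0, 0.0, 166.5]
contact_force: [0.2, 0.1, -3.9]
gripper_width: 0.713
grasp_force: 40.0
time_s: 15.95
tcp_pos: [0.5783, 0.2955, 0.0467]
orientation: [180.0, -0.0, 166.5]
contact_force: [-0.4, -0.1, -0.2]
gripper_width: 1.004
grasp_force: 0.0
time_s: 16.55
tcp_pos: [0.5785, 0.2957, 0.1573]
orientation: [179.9, 0.1, 166.5]
contact_force: [-0.7, -0.0, -1.0]
gripper_width: 0.998
grasp_force: 0.0
```

View pics/s6.png

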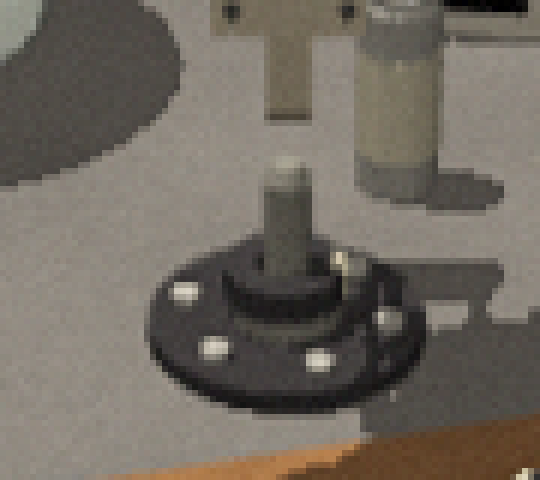

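A is home and flat, with its label at (350,265). Next I re-locate B, C and D with code, in case one was knocked.

```bash
cat > loc.py <<'E'
from h import *
import sys
n=sys.argv[1]; t=snap('top',f't{n}.png'); s=snap('side',f's{n}.png')
K={'B':((349.2,174.9),(365,239)),'C':((345.5,239),(283,250)),'D':((292.8,170.9),(347,195))}
sm=blobs('side',s,(235,180,400,275),mat=True)[0]
for k in sys.argv[2]:
    uv,vs=K[k]
    try:
        e,c,y,r=find(t,uv); print(k,'top',np.round(e[0],1),np.round(e[1],1),np.round(c[:2],4),'yaw',round(y,1),'r',round(r,4))
        es=min(sm,key=lambda e:np.hypot(e[0][0]-vs[0],e[0][1]-vs[1])); print('  side',np.round(es[0],1),np.round(es[1],1),'tri',np.round(tri(('top',e[0]),('side',es[0])),4))
    except Exception as x: print(k,x)
E
python3 loc.py 7 BCD
```

```text
B top [349.2 174.9] [15.8 16.7] [ 0.6471 -0.0932] yaw -45.9 r 0.0242
  side [365.2 238.7] [19.2 22.9] tri [ 0.6489 -0.0936  0.0089]
C top [345.5 239. ] [13.8 14.9] [ 0.4311 -0.0795] yaw 98.3 r 0.0219
  side [282.6 249.6] [18.3 20.7] tri [ 0.4319 -0.0796  0.0096]
D top [292.2 171.2] [11.6 13.6] [0.6591 0.0998] yaw 124.5 r 0.0167
  side [346.6 194.8] [13.2 15.6] tri [0.6618 0.0995 0.0083]
```

```bash
python3 -m handwheel '[[[0.00535,-0.0299,0],-0.044,0.085],[[0.00535,-0.0299,0],-0.044,0.085],[[0.00535,-0.0299,0],-0.044,0.085],[[0.00535,-0.0299,0],-0.044,0.085],[[0.00535,-0.0299,0],-0.044,0.085],[[0.00535,-0.0299,0],-0.044,0.085],[[0.00535,-0.0299,0],-0.044,0.085],[[0.00535,-0.0299,0],-0.044,0.085],[[0.00535,-0.0299,0],-0.044,0.085],[[0.00535,-0.0299,0],-0.044,0.085],[[0.00535,-0.0299,0],-0.044,0.085],[[0.00535,-0.0299,0],-0.044,0.085],[[0.00535,-0.0299,0],-0.044,0.085],[[0,0,-0.03],0,0.085],[[0,0,-0.03],0,0.085],[[0,0,-0.03],0,0.085],[[0,0,0],0,0.085],[[0,0,0],0,0.085]]'
```

```text
time_s: 18.5
tcp_pos: [0.6472, -0.0933, 0.0662]
orientation: [-179.9, -0.1, 133.8]
contact_force: [0.3, 0.1, 1.5]
gripper_width: 0.927
grasp_force: 0.0
```

```bash
python3 -m handwheel '[[[0.0005,0,-0.02],0,0.085],[[0,0,-0.02],0,0.085],[[0,0,-0.01],0,0.085],[[0,0,-0.006],0,0.085],[[0,0,-0.003],0,0.085],[[0,0,0],0,0.085],[[0,0,0],0,0.085],[[0,0,0],0,0.045],[[0,0,0],0,0.045],[[0,0,0],0,0.045],[[0,0,0],0,0.045],[[0,0,0],0,0.045],[[0,0,0],0,0.045],[[0,0,0],0,0.045],[[0,0,0],0,0.045],[[0,0,0],0,0.045],[[0,0,0],0,0.045]]' 35; python3 -m handwheel '[[[0,0,0.01],0,0.045],[[0,0,0.02],0,0.045],[[0,0,0.03],0,0.045],[[0,0,0.04],0,0.045],[[0,0,0],0,0.045],[[0,0,0],0,0.045]]'
```

```text
time_s: 20.2
tcp_pos: [0.6483, -0.0932, 0.0078]
orientation: [180.0, 0.0, 133.8]
contact_force: [-0.1, 0.9, 4.2]
gripper_width: 0.627
grasp_force: 35.0
time_s: 20.8
tcp_pos: [0.6486, -0.0932, 0.1087]
orientation: [179.9, 0.1, 133.8]
contact_force: [0.3, -0.2, -3.6]
gripper_width: 0.627
grasp_force: 35.0
```

```bash
python3 -m handwheel '[[[-0.0159,-0.0179,0],0.0572,0.045],[[-0.0159,-0.0179,0],0.0572,0.045],[[-0.0159,-0.0179,0],0.0572,0.045],[[-0.0159,-0.0179,0],0.0572,0.045],[[-0.0159,-0.0179,0],0.0572,0.045],[[-0.0159,-0.0179,0],0.0572,0.045],[[-0.0159,-0.0179,0],0.0572,0.045],[[-0.0159,-0.0179,0],0.0572,0.045],[[-0.0159,-0.0179,0],0.0572,0.045],[[-0.0159,-0.0179,0],0.0572,0.045],[[0,0,-0.02],0,0.045],[[0,0,-0.02],0,0.045],[[0,0,-0.02],0,0.045],[[0,0,-0.02],0,0.045],[[0,0,0],0,0.045],[[0,0,0],0,0.045]]'
```

```text
time_s: 22.4
tcp_pos: [0.4884, -0.2718, 0.027]
orientation: [180.0, -0.1, 166.5]
contact_force: [0.1, -0.8, -2.0]
gripper_width: 0.63
grasp_force: 35.0
```

Lowering onto the pad (TCP 0.0108), releasing, and raising for a numeric check.

```bash
python3 -m handwheel '[[[0,0,-0.005],0,0.045],[[0,0,-0.005],0,0.045],[[0,0,-0.003],0,0.045],[[0,0,-0.002],0,0.045],[[0,0,-0.0015],0,0.045],[[0,0,0],0,0.045],[[0,0,0],0,0.045]]'; python3 -m handwheel '[[[0,0,0],0,0.085],[[0,0,0],0,0.085],[[0,0,0],0,0.085],[[0,0,0],0,0.085],[[0,0,0],0,0.085],[[0,0,0],0,0.085],[[0,0,0],0,0.085],[[0,0,0],0,0.085],[[0,0,0],0,0.085],[[0,0,0],0,0.085],[[0,0,0],0,0.085],[[0,0,0],0,0.085],[[0,0,0.03],0,0.085],[[0,0,0.03],0,0.085],[[0,0,0.03],0,0.085],[[0,0,0.03],0,0.085],[[0,0,0.03],0,0.085],[[0,0,0],0,0.085],[[0,0,0],0,0.085]]'; python3 -c "
from h import *
im=snap('side','s8f.png'); cv2.imwrite('pics/s8.png',cv2.resize(im[250:350,280:410],None,fx=6,fy=6,interpolation=3)[:,:,::-1])"
```

```text
time_s: 23.1
tcp_pos: [0.4894, -0.2722, 0.0113]
orientation: [180.0, 0.0, 166.5]
contact_force: [0.8, -0.0, -2.8]
gripper_width: 0.624
grasp_force: 35.0
time_s: 25.0
tcp_pos: [0.4896, -0.2722, 0.1617]
orientation: [180.0, 0.1, 166.5]
contact_force: [0.3, 0.2, 0.2]
gripper_width: 0.927
grasp_force: 0.0
```

View pics/s8.png

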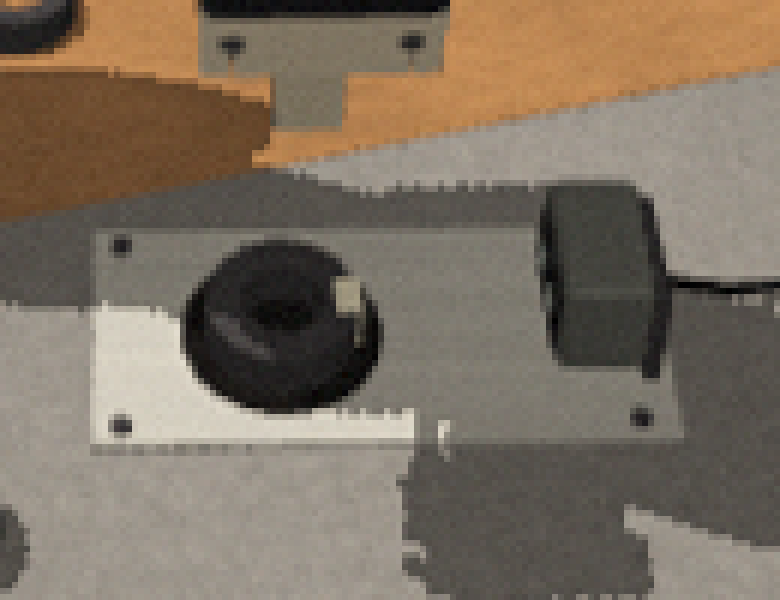

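B stands on the pad, with its bore at about (282,303) and its label at (348,294) facing the head.

```bash
python3 - <<'E'
from h import *
L=ray('side',crop_px(348,294,280,250,6),.023)[0]
C=ray('side',crop_px(282,303,280,250,6),.023)[0]; print(C)
for c in(C[:2],np.array([.4893,-.272])): d=L[:2]-c; print(np.degrees(np.arctan2(d[1],d[0])),np.hypot(*d))
E
```

```text
[ 0.49025858 -0.27462695  0.023     ]
-5.155696012301043 0.025063148479267654
-10.660491748371513 0.0263755508204077
```

The label is off by 4–8°. That is within tolerance, but the regrasp is needed anyway, so I'll turn it -0.08 rad and release once more before fitting.

```bash
python3 -m handwheel '[[[0,0,-0.03],0,0.085],[[0,0,-0.03],0,0.085],[[0,0,-0.03],0,0.085],[[0,0,-0.03],0,0.085],[[0,0,-0.02],0,0.085],[[0,0,-0.01],0,0.085],[[0,0,0],0,0.085],[[0,0,0],0,0.045],[[0,0,0],0,0.045],[[0,0,0],0,0.045],[[0,0,0],0,0.045],[[0,0,0],0,0.045],[[0,0,0],0,0.045],[[0,0,0],0,0.045],[[0,0,0.003],-0.02,0.045],[[0,0,0],-0.03,0.045],[[0,0,0],-0.03,0.045],[[0,0,-0.0035],0,0.045],[[0,0,0],0,0.045],[[0,0,0],0,0.045]]' 35; python3 -m handwheel '[[[0,0,0],0,0.085],[[0,0,0],0,0.085],[[0,0,0],0,0.085],[[0,0,0],0,0.085],[[0,0,0],0,0.085],[[0,0,0],0,0.085],[[0,0,0],0,0.085],[[0,0,0],0,0.085],[[0,0,0],0,0.085],[[0,0,0],0,0.085],[[0,0,0],0,0.085],[[0,0,0],0,0.045],[[0,0,0],0,0.045],[[0,0,0],0,0.045],[[0,0,0],0,0.045],[[0,0,0],0,0.045],[[0,0,0],0,0.045],[[0,0,0],0,0.045],[[0,0,0],0,0.045]]'; python3 -m handwheel '[[[0,0,0.01],0,0.045],[[0,0,0.03],0,0.045],[[0,0,0.04],0,0.045],[[0,0,0.04],0,0.045],[[0,0,0.03],0,0.045],[[0,0,0],0,0.045],[[0,0,0],0,0.045]]'
```

```text
time_s: 27.05
tcp_pos: [0.4896, -0.2723, 0.0116]
orientation: [180.0, 0.0, 161.9]
contact_force: [-3.3, 2.3, 13.3]
gripper_width: 0.622
grasp_force: 35.0
time_s: 28.95
tcp_pos: [0.4893, -0.2722, 0.0107]
orientation: [180.0, -0.0, 162.0]
contact_force: [0.0, 0.2, -0.1]
gripper_width: 0.625
grasp_force: 35.0
time_s: 29.65
tcp_pos: [0.4893, -0.2721, 0.1613]
orientation: [180.0, 0.1, 162.0]
contact_force: [-0.5, 1.1, -3.3]
gripper_width: 0.625
grasp_force: 35.0
```

```bash
python3 -m handwheel '[[[0.00554,0.0354,0],0,0.045],[[0.00554,0.0354,0],0,0.045],[[0.00554,0.0354,0],0,0.045],[[0.00554,0.0354,0],0,0.045],[[0.00554,0.0354,0],0,0.045],[[0.00554,0.0354,0],0,0.045],[[0.00554,0.0354,0],0,0.045],[[0.00554,0.0354,0],0,0.045],[[0.00554,0.0354,0],0,0.045],[[0.00554,0.0354,0],0,0.045],[[0.00554,0.0354,0],0,0.045],[[0.00554,0.0354,0],0,0.045],[[0.00554,0.0354,0],0,0.045],[[0.00554,0.0354,0],0,0.045],[[0.00554,0.0354,0],0,0.045],[[0.00554,0.0354,0],0,0.045],[[0,0,0],0,0.045],[[0,0,0],0,0.045],[[0,0,0],0,0.045]]'; python3 -m handwheel '[[[0,0,-0.01],0,0.045],[[0,0,-0.01],0,0.045],[[0,0,-0.01],0,0.045],[[0,0,-0.01],0,0.045],[[0,0,-0.01],0,0.045],[[0,0,-0.01],0,0.045],[[0,0,0],0,0.045],[[0,0,0],0,0.045]]'
```

```text
time_s: 31.55
tcp_pos: [0.5774, 0.2924, 0.1594]
orientation: [-179.9, -0.1, 161.9]
contact_force: [0.3, -1.3, -3.5]
gripper_width: 0.627
grasp_force: 35.0
time_s: 32.35
tcp_pos: [0.5779, 0.2941, 0.1005]
orientation: [-180.0, -0.0, 162.0]
contact_force: [1.0, 0.5, -2.3]
gripper_width: 0.627
grasp_force: 35.0
```

Threaded with no push-back. Down and release.

```bash
python3 -m handwheel '[[[0,0,-0.01],0,0.045],[[0,0,-0.01],0,0.045],[[0,0,-0.01],0,0.045],[[0,0,-0.008],0,0.045],[[0,0,-0.005],0,0.045],[[0,0,0],0,0.045],[[0,0,0],0,0.045]]'; python3 -m handwheel '[[[0,0,0],0,0.085],[[0,0,0],0,0.085],[[0,0,0],0,0.085],[[0,0,0],0,0.085],[[0,0,0],0,0.085],[[0,0,0],0,0.085],[[0,0,0],0,0.085],[[0,0,0],0,0.085]]';  python3 -m handwheel '[[[0,0,0.02],0,0.085],[[0,0,0.03],0,0.085],[[0,0,0.03],0,0.085],[[0,0,0.02],0,0.085],[[0,0,0],0,0.085],[[0,0,0],0,0.085]]'; python3 loc.py 9 CD; python3 -c "
from h import *
im=cv2.imread('pics/s9.png');  a=cv2.resize(im[110:190,255:345],None,fx=6,fy=6,interpolation=3)
cv2.imwrite('pics/s9c.png',a)"
```

```text
time_s: 33.05
tcp_pos: [0.5781, 0.2942, 0.0578]
orientation: [180.0, 0.0, 162.0]
contact_force: [-0.4, 0.5, -2.9]
gripper_width: 0.628
grasp_force: 35.0
time_s: 33.85
tcp_pos: [0.5779, 0.2942, 0.0577]
orientation: [180.0, 0.0, 162.0]
contact_force: [0.4, 0.9, -0.1]
gripper_width: 0.926
grasp_force: 0.0
time_s: 34.45
tcp_pos: [0.5779, 0.2943, 0.1578]
orientation: [180.0, 0.0, 162.0]
contact_force: [-0.2, -0.3, -1.2]
gripper_width: 0.927
grasp_force: 0.0
C top [345.4 239. ] [13.9 14.7] [ 0.431  -0.0791] yaw 98.3 r 0.0215
  side [282.7 249.7] [18.3 20.5] tri [ 0.432  -0.0793  0.0089]
D top [291.9 171.2] [12.  13.9] [0.6591 0.1009] yaw nan r nan
  side [346.6 194.8] [13.2 15.7] tri [0.6623 0.1007 0.0072]h.py:32: RuntimeWarning: invalid value encountered in scalar divide
  q=(np.sum(w*xx)/w.sum(),np.sum(w*yy)/w.sum()); P=ray('top',q,z)[0]; return P
```

View pics/s9c.png

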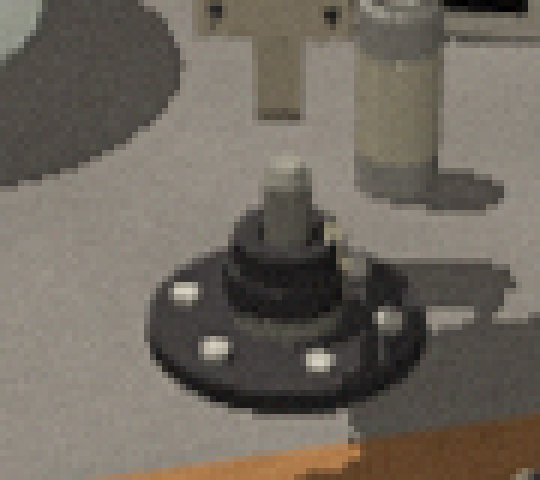

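B sits on A (labels at (330,232) and (350,265)). Now C at (0.4312, -0.0793), label at 98.3°. I keep tool yaw 162 so the fingers stay clear of the green and blue rings.

```bash
python3 -m handwheel '[[[-0.01223,-0.03113,0],0,0.075],[[-0.01223,-0.03113,0],0,0.075],[[-0.01223,-0.03113,0],0,0.075],[[-0.01223,-0.03113,0],0,0.075],[[-0.01223,-0.03113,0],0,0.075],[[-0.01223,-0.03113,0],0,0.075],[[-0.01223,-0.03113,0],0,0.075],[[-0.01223,-0.03113,0],0,0.075],[[-0.01223,-0.03113,0],0,0.075],[[-0.01223,-0.03113,0],0,0.075],[[-0.01223,-0.03113,0],0,0.075],[[-0.01223,-0.03113,0],0,0.075],[[0,0,-0.03],0,0.075],[[0,0,-0.03],0,0.075],[[0,0,-0.03],0,0.075],[[0,0,0],0,0.075],[[0,0,0],0,0.075],[[0,0,0],0,0.075]]'
```

```text
time_s: 36.35
tcp_pos: [0.4318, -0.0795, 0.0687]
orientation: [180.0, 0.1, 162.0]
contact_force: [0.3, 0.6, 0.9]
gripper_width: 0.818
grasp_force: 0.0
```

```bash
python3 -m handwheel '[[[0,0,-0.02],0,0.075],[[0,0,-0.02],0,0.075],[[0,0,-0.01],0,0.075],[[0,0,-0.007],0,0.075],[[0,0,-0.004],0,0.075],[[0,0,0],0,0.075],[[0,0,0],0,0.075],[[0,0,0],0,0.04],[[0,0,0],0,0.04],[[0,0,0],0,0.04],[[0,0,0],0,0.04],[[0,0,0],0,0.04],[[0,0,0],0,0.04],[[0,0,0],0,0.04],[[0,0,0],0,0.04],[[0,0,0],0,0.04],[[0,0,0],0,0.04]]' 30; python3 -m handwheel '[[[0,0,0.01],0,0.04],[[0,0,0.02],0,0.04],[[0,0,0.03],0,0.04],[[0,0,0.04],0,0.04],[[0,0,0],0,0.04],[[0,0,0],0,0.04]]'
```

```text
time_s: 38.05
tcp_pos: [0.4313, -0.0794, 0.0069]
orientation: [180.0, 0.0, 161.9]
contact_force: [-1.4, 0.4, 5.2]
gripper_width: 0.541
grasp_force: 30.0
time_s: 38.65
tcp_pos: [0.4316, -0.0792, 0.1076]
orientation: [179.9, 0.1, 162.0]
contact_force: [-0.3, -0.5, -2.0]
gripper_width: 0.539
grasp_force: 30.0
```

```bash
python3 -m handwheel '[[[0.00363,-0.01204,0],-0.122,0.04],[[0.00363,-0.01204,0],-0.122,0.04],[[0.00363,-0.01204,0],-0.122,0.04],[[0.00363,-0.01204,0],-0.122,0.04],[[0.00363,-0.01204,0],-0.122,0.04],[[0.00363,-0.01204,0],-0.122,0.04],[[0.00363,-0.01204,0],-0.122,0.04],[[0.00363,-0.01204,0],-0.122,0.04],[[0.00363,-0.01204,0],-0.122,0.04],[[0.00363,-0.01204,0],-0.122,0.04],[[0.00363,-0.01204,0],-0.122,0.04],[[0.00363,-0.01204,0],-0.122,0.04],[[0.00363,-0.01204,0],-0.122,0.04],[[0.00363,-0.01204,0],-0.122,0.04],[[0.00363,-0.01204,0],-0.122,0.04],[[0.00363,-0.01204,0],-0.122,0.04],[[0,0,0],0,0.04],[[0,0,0],0,0.04],[[0,0,0],0,0.04]]'; python3 -c "
from h import *
print(get_state()['q'],get_state()['tcp_pos'])"
```

```text
time_s: 40.55
tcp_pos: [0.4886, -0.2711, 0.1061]
orientation: [-179.9, 0.0, 50.3]
contact_force: [0.1, 0.0, -1.2]
gripper_width: 0.538
grasp_force: 30.0
[-11.8423857   34.96299567  52.73544258 110.17369257 -35.02148817
  52.61722786  18.6529515 ] [ 0.4886444  -0.27111912  0.10606427]
```

```bash
python3 -m handwheel '[[[0,0,-0.02],0,0.04],[[0,0,-0.02],0,0.04],[[0,0,-0.02],0,0.04],[[0,0,-0.02],0,0.04],[[0,0,-0.006],0,0.04],[[0,0,-0.005],0,0.04],[[0,0,-0.003],0,0.04],[[0,0,-0.002],0,0.04],[[0,0,0],0,0.04],[[0,0,0],0,0.04]]'
```

```text
time_s: 41.55
tcp_pos: [0.4895, -0.2721, 0.0112]
orientation: [180.0, -0.0, 50.1]
contact_force: [-0.5, 0.5, -0.3]
gripper_width: 0.537
grasp_force: 30.0
```

```bash
cat > padchk.py <<'E'
from h import *
import sys
n,R=sys.argv[1],float(sys.argv[2])
im=cv2.imread('pics/s8f.png')[:,:,::-1] if n=='old' else snap('side',f's{n}f.png')
cv2.imwrite(f'pics/s{n}.png',cv2.resize(im[250:350,280:410],None,fx=6,fy=6,interpolation=3)[:,:,::-1])
s=4; g=cv2.resize(im[270:340,290:370],None,fx=s,fy=s,interpolation=cv2.INTER_CUBIC).astype(float).min(2)
yy,xx=np.mgrid[:g.shape[0],:g.shape[1]]; uv=np.c_[(290+(xx.ravel()+.5)/s-.5),(270+(yy.ravel()+.5)/s-.5)]
P=ray('side',uv,.023)[:,:2]; c0=np.array([.4905,-.2735])   # pad centre in this view
for c in (c0,c0+[0,-.0015],c0+[.0015,0]):
    r=np.hypot(*(P-c).T); m=(r<R)&(r>.012)&(g.ravel()>100); w=(g.ravel()-90)*m
    L=(P*w[:,None]).sum(0)/w.sum(); d=L-c; print(m.sum(),L,np.degrees(np.arctan2(d[1],d[0])),np.hypot(*d))
E
python3 padchk.py old 0.029
python3 -m handwheel '[[[0,0,-0.001],0,0.04],[[0,0,0],0,0.04],[[0,0,0],0,0.075],[[0,0,0],0,0.075],[[0,0,0],0,0.075],[[0,0,0],0,0.075],[[0,0,0],0,0.075],[[0,0,0],0,0.075],[[0,0,0],0,0.075],[[0,0,0],0,0.075],[[0,0,0],0,0.075],[[0,0,0],0,0.075],[[0,0,0],0,0.075],[[0,0,0.03],0,0.075],[[0,0,0.03],0,0.075],[[0,0,0.03],0,0.075],[[0,0,0.03],0,0.075],[[0,0,0.03],0,0.075],[[0,0,0],0,0.075],[[0,0,0],0,0.075]]'; python3 padchk.py 10 0.025
```

```text
307 [ 0.51495486 -0.2772589 ] -8.73840788460284 0.024742056120117588
308 [ 0.51494555 -0.27731425] -5.408055770007059 0.024554849465716202
338 [ 0.51527599 -0.27692054] -8.36009640916396 0.023525981201689746
time_s: 43.55
tcp_pos: [0.4896, -0.2719, 0.16]
orientation: [179.9, -0.0, 50.1]
contact_force: [-0.5, 0.8, 0.4]
gripper_width: 0.814
grasp_force: 0.0
325 [ 0.51005551 -0.27606144] -7.46228522008554 0.01972254811659741
318 [ 0.51121526 -0.27712679] -5.861882396025732 0.02082414859413978
336 [ 0.51110352 -0.27684461] -9.930597581717775 0.019394092248383895
```

The label again reads a few degrees high (-6 to -10°). Same mend: regrasp, turn -0.08 rad, release for a second, regrasp.

```bash
python3 -m handwheel '[[[0,0,-0.03],0,0.075],[[0,0,-0.03],0,0.075],[[0,0,-0.03],0,0.075],[[0,0,-0.03],0,0.075],[[0,0,-0.02],0,0.075],[[0,0,-0.01],0,0.075],[[0,0,0],0,0.075],[[0,0,0],0,0.04],[[0,0,0],0,0.04],[[0,0,0],0,0.04],[[0,0,0],0,0.04],[[0,0,0],0,0.04],[[0,0,0],0,0.04],[[0,0,0],0,0.04],[[0,0,0.003],-0.02,0.04],[[0,0,0],-0.03,0.04],[[0,0,0],-0.03,0.04],[[0,0,-0.003],0,0.04],[[0,0,0],0,0.04],[[0,0,0],0,0.04]]' 30; python3 -m handwheel '[[[0,0,0],0,0.075],[[0,0,0],0,0.075],[[0,0,0],0,0.075],[[0,0,0],0,0.075],[[0,0,0],0,0.075],[[0,0,0],0,0.075],[[0,0,0],0,0.075],[[0,0,0],0,0.075],[[0,0,0],0,0.075],[[0,0,0],0,0.075],[[0,0,0],0,0.075],[[0,0,0.03],0,0.075],[[0,0,0.03],0,0.075],[[0,0,0.03],0,0.075],[[0,0,0.03],0,0.075],[[0,0,0.03],0,0.075],[[0,0,0],0,0.075],[[0,0,0],0,0.075]]'; python3 padchk.py 11 0.025
```

```text
time_s: 45.6
tcp_pos: [0.4894, -0.272, 0.0102]
orientation: [180.0, -0.0, 45.5]
contact_force: [-1.5, 2.3, 10.8]
gripper_width: 0.537
grasp_force: 30.0
time_s: 47.4
tcp_pos: [0.4896, -0.2719, 0.16]
orientation: [180.0, -0.1, 45.6]
contact_force: [-0.1, 0.5, -0.7]
gripper_width: 0.818
grasp_force: 0.0
319 [ 0.50998757 -0.27843905] -14.221927694618623 0.020103716465742077
311 [ 0.51051401 -0.2789523 ] -11.17085301943715 0.02040052370116142
328 [ 0.51059305 -0.27872703] -15.702160689858298 0.019313811687788597
```

View pics/s11.png

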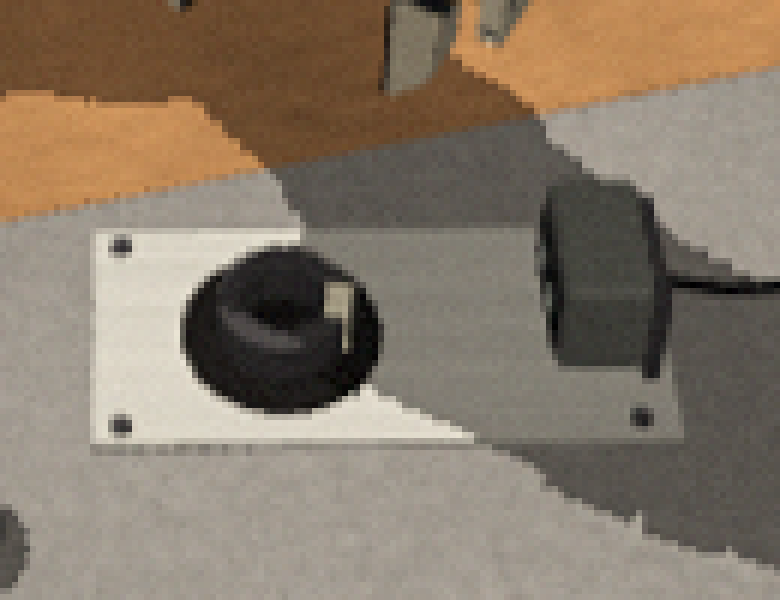

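C is on the pad (bore at (282,305), label at (340,298)) at about -13°. Regrasp and carry to the shaft.

```bash
python3 -m handwheel '[[[0,0,-0.03],0,0.075],[[0,0,-0.03],0,0.075],[[0,0,-0.03],0,0.075],[[0,0,-0.03],0,0.075],[[0,0,-0.02],0,0.075],[[0,0,-0.01],0,0.075],[[0,0,0],0,0.075],[[0,0,0],0,0.04],[[0,0,0],0,0.04],[[0,0,0],0,0.04],[[0,0,0],0,0.04],[[0,0,0],0,0.04],[[0,0,0],0,0.04],[[0,0,0],0,0.04],[[0,0,0.01],0,0.04],[[0,0,0.04],0,0.04],[[0,0,0.04],0,0.04],[[0,0,0.04],0,0.04],[[0,0,0.02],0,0.04],[[0,0,0],0,0.04]]' 30; python3 -m handwheel '[[[0.00553,0.0354,0],0,0.04],[[0.00553,0.0354,0],0,0.04],[[0.00553,0.0354,0],0,0.04],[[0.00553,0.0354,0],0,0.04],[[0.00553,0.0354,0],0,0.04],[[0.00553,0.0354,0],0,0.04],[[0.00553,0.0354,0],0,0.04],[[0.00553,0.0354,0],0,0.04],[[0.00553,0.0354,0],0,0.04],[[0.00553,0.0354,0],0,0.04],[[0.00553,0.0354,0],0,0.04],[[0.00553,0.0354,0],0,0.04],[[0.00553,0.0354,0],0,0.04],[[0.00553,0.0354,0],0,0.04],[[0.00553,0.0354,0],0,0.04],[[0.00553,0.0354,0],0,0.04],[[0,0,0],0,0.04],[[0,0,0],0,0.04],[[0,0,0],0,0.04],[[0,0,0],0,0.04]]'; python3 -m handwheel '[[[0,0,-0.01],0,0.04],[[0,0,-0.01],0,0.04],[[0,0,-0.01],0,0.04],[[0,0,-0.01],0,0.04],[[0,0,-0.01],0,0.04],[[0,0,-0.01],0,0.04],[[0,0,0],0,0.04],[[0,0,0],0,0.04]]'; python3 -c "
from h import *
print(get_state()['q'])"
```

```text
time_s: 49.45
tcp_pos: [0.4904, -0.2731, 0.163]
orientation: [179.7, -0.1, 45.5]
contact_force: [-0.1, -1.3, -2.3]
gripper_width: 0.537
grasp_force: 30.0
time_s: 51.45
tcp_pos: [0.5777, 0.2928, 0.1597]
orientation: [-180.0, 0.0, 45.4]
contact_force: [0.0, 0.2, -1.6]
gripper_width: 0.536
grasp_force: 30.0
time_s: 52.25
tcp_pos: [0.5778, 0.2942, 0.0996]
orientation: [180.0, 0.0, 45.5]
contact_force: [0.9, 0.2, -1.9]
gripper_width: 0.537
grasp_force: 30.0
[-65.20186995  45.38896872  56.96230689  97.46793798 -42.70858015
  61.57627567 -38.74743984]
```

```bash
python3 -m handwheel '[[[0,0,-0.01],0,0.04],[[0,0,-0.008],0,0.04],[[0,0,-0.005],0,0.04],[[0,0,0],0,0.04],[[0,0,0],0,0.04],[[0,0,0],0,0.075],[[0,0,0],0,0.075],[[0,0,0],0,0.075],[[0,0,0],0,0.075],[[0,0,0],0,0.075],[[0,0,0],0,0.075],[[0,0,0],0,0.075],[[0,0,0],0,0.075]]';  python3 -m handwheel '[[[0,0,0.02],0,0.075],[[0,0,0.03],0,0.075],[[0,0,0.03],0,0.075],[[0,0,0],0,0.075],[[0,0,0],0,0.075]]'; python3 loc.py 12 D; python3 - <<'E'
from h import *
im=cv2.imread('pics/t12.png'); a=cv2.resize(im[145:200,265:320],None,fx=7,fy=7,interpolation=3)
s=cv2.imread('pics/s12.png'); b=cv2.resize(s[120:175,275:330],None,fx=7,fy=7,interpolation=3); c=cv2.resize(s[170:220,320:370],(385,385),interpolation=3)
# compare stack silhouettes numerically: darkness column at shaft axis
p=proj('side',[[.578,.294,z] for z in (.026,.046,.066,.086,.106)]); print(np.round(p,1))
cv2.imwrite('pics/m12.png',np.hstack([a[:385,:385],b]))
E
```

```text
time_s: 53.55
tcp_pos: [0.5777, 0.2944, 0.0767]
orientation: [180.0, 0.0, 45.5]
contact_force: [0.3, -0.2, 0.0]
gripper_width: 0.818
grasp_force: 0.0
time_s: 54.05
tcp_pos: [0.578, 0.2946, 0.1572]
orientation: [180.0, -0.1, 45.5]
contact_force: [-0.3, 0.1, -0.5]
gripper_width: 0.816
grasp_force: 0.0
D top [292.7 170.9] [11.7 12.4] [0.6602 0.0983] yaw 121.4 r 0.0194
  side [346.6 195.1] [12.8 15.2] tri [0.6622 0.0981 0.0085]
[[302.  158.9]
 [302.  153.5]
 [302.  148.2]
 [302.  142.7]
 [302.  137.1]]
```

View pics/m12.png

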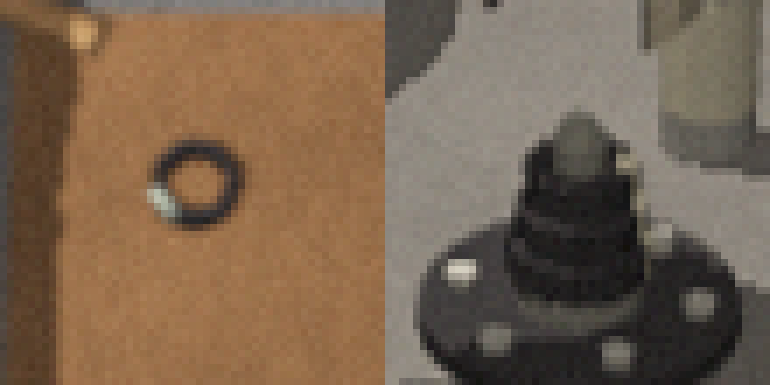

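C is seated on the stack (crop right panel, three rings flat around (575,210)). D is in place at (0.661, 0.098), label about 122°, patch at crop (163,203). Going to D with tool yaw 160.

```bash
python3 -m handwheel '[[[0.00519,-0.01228,0],0.125,0.066],[[0.00519,-0.01228,0],0.125,0.066],[[0.00519,-0.01228,0],0.125,0.066],[[0.00519,-0.01228,0],0.125,0.066],[[0.00519,-0.01228,0],0.125,0.066],[[0.00519,-0.01228,0],0.125,0.066],[[0.00519,-0.01228,0],0.125,0.066],[[0.00519,-0.01228,0],0.125,0.066],[[0.00519,-0.01228,0],0.125,0.066],[[0.00519,-0.01228,0],0.125,0.066],[[0.00519,-0.01228,0],0.125,0.066],[[0.00519,-0.01228,0],0.125,0.066],[[0.00519,-0.01228,0],0.125,0.066],[[0.00519,-0.01228,0],0.125,0.066],[[0.00519,-0.01228,0],0.125,0.066],[[0.00519,-0.01228,0],0.125,0.066],[[0,0,-0.03],0,0.066],[[0,0,-0.03],0,0.066],[[0,0,-0.03],0,0.066],[[0,0,0],0,0.066]]'; python3 -m handwheel '[[[0,0,0],0,0.066],[[0,0,0],0,0.066]]'
```

```text
time_s: 56.15
tcp_pos: [0.6569, 0.0977, 0.0616]
orientation: [-179.7, -0.5, 160.1]
contact_force: [0.0, 1.0, 0.3]
gripper_width: 0.718
grasp_force: 0.0
time_s: 56.35
tcp_pos: [0.6617, 0.0979, 0.0681]
orientation: [180.0, 0.1, 160.1]
contact_force: [0.1, 0.3, 0.2]
gripper_width: 0.717
grasp_force: 0.0
```

```bash
python3 -m handwheel '[[[0,0,-0.02],0,0.066],[[0,0,-0.02],0,0.066],[[0,0,-0.01],0,0.066],[[0,0,-0.006],0,0.066],[[0,0,-0.004],0,0.066],[[0,0,0],0,0.066],[[0,0,0],0,0.066],[[0,0,0],0,0.03],[[0,0,0],0,0.03],[[0,0,0],0,0.03],[[0,0,0],0,0.03],[[0,0,0],0,0.03],[[0,0,0],0,0.03],[[0,0,0],0,0.03],[[0,0,0],0,0.03],[[0,0,0],0,0.03],[[0,0,0],0,0.03]]' 20; python3 -m handwheel '[[[0,0,0.01],0,0.03],[[0,0,0.02],0,0.03],[[0,0,0.03],0,0.03],[[0,0,0.04],0,0.03],[[0,0,0],0,0.03],[[0,0,0],0,0.03]]'
```

```text
time_s: 58.05
tcp_pos: [0.6609, 0.0979, 0.0069]
orientation: [180.0, 0.0, 160.1]
contact_force: [-0.4, -0.6, 4.1]
gripper_width: 0.457
grasp_force: 20.0
time_s: 58.65
tcp_pos: [0.6612, 0.098, 0.1079]
orientation: [179.9, 0.1, 160.1]
contact_force: [-0.3, -0.5, -2.0]
gripper_width: 0.455
grasp_force: 20.0
```

```bash
python3 -m handwheel '[[[-0.00904,-0.01947,0],-0.1254,0.03],[[-0.00904,-0.01947,0],-0.1254,0.03],[[-0.00904,-0.01947,0],-0.1254,0.03],[[-0.00904,-0.01947,0],-0.1254,0.03],[[-0.00904,-0.01947,0],-0.1254,0.03],[[-0.00904,-0.01947,0],-0.1254,0.03],[[-0.00904,-0.01947,0],-0.1254,0.03],[[-0.00904,-0.01947,0],-0.1254,0.03],[[-0.00904,-0.01947,0],-0.1254,0.03],[[-0.00904,-0.01947,0],-0.1254,0.03],[[-0.00904,-0.01947,0],-0.1254,0.03],[[-0.00904,-0.01947,0],-0.1254,0.03],[[-0.00904,-0.01947,0],-0.1254,0.03],[[-0.00904,-0.01947,0],-0.1254,0.03],[[-0.00904,-0.01947,0],-0.1254,0.03],[[-0.00904,-0.01947,0],-0.1254,0.03],[[-0.00904,-0.01947,0],-0.1254,0.03],[[-0.00904,-0.01947,0],-0.1254,0.03],[[-0.00904,-0.01947,0],-0.1254,0.03],[[0,0,0],0,0.03]]';python3 -m handwheel '[[[0,0,0],0,0.03],[[0,0,0],0,0.03],[[0,0,0],0,0.03]]'
```

```text
time_s: 60.65
tcp_pos: [0.4864, -0.2745, 0.1059]
orientation: [180.0, 0.2, 23.1]
contact_force: [1.1, 0.5, -1.7]
gripper_width: 0.451
grasp_force: 20.0
time_s: 60.95
tcp_pos: [0.4894, -0.2709, 0.1063]
orientation: [-179.9, 0.0, 23.7]
contact_force: [0.1, 0.5, -2.4]
gripper_width: 0.451
grasp_force: 20.0
```

```bash
python3 -m handwheel '[[[0,-0.0005,-0.02],0,0.03],[[0,0,-0.02],0,0.03],[[0,0,-0.02],0,0.03],[[0,0,-0.02],0,0.03],[[0,0,-0.006],0,0.03],[[0,0,-0.005],0,0.03],[[0,0,-0.003],0,0.03],[[0,0,-0.002],0,0.03],[[0,0,-0.001],0,0.03],[[0,0,0],0,0.03],[[0,0,0],0,0.03]]'; python3 -m handwheel '[[[0,0,0],0,0.066],[[0,0,0],0,0.066],[[0,0,0],0,0.066],[[0,0,0],0,0.066],[[0,0,0],0,0.066],[[0,0,0],0,0.066],[[0,0,0],0,0.066],[[0,0,0],0,0.066],[[0,0,0],0,0.066],[[0,0,0],0,0.066],[[0,0,0],0,0.066],[[0,0,0.03],0,0.066],[[0,0,0.03],0,0.066],[[0,0,0.03],0,0.066],[[0,0,0.03],0,0.066],[[0,0,0.03],0,0.066],[[0,0,0],0,0.066],[[0,0,0],0,0.066]]'; python3 padchk.py 13 0.0215
```

```text
time_s: 62.05
tcp_pos: [0.4892, -0.2726, 0.01]
orientation: [180.0, -0.0, 23.6]
contact_force: [-0.0, -0.2, -0.8]
gripper_width: 0.453
grasp_force: 20.0
time_s: 63.85
tcp_pos: [0.4893, -0.2724, 0.1599]
orientation: [180.0, -0.1, 23.6]
contact_force: [0.1, 0.4, -0.9]
gripper_width: 0.717
grasp_force: 0.0
159 [ 0.50930969 -0.27515025] -5.013953624765569 0.01888194352491827
169 [ 0.50928801 -0.27561352] -1.870311827409393 0.01879802078375996
183 [ 0.50933969 -0.27544119] -6.387692592664678 0.017448006064794172
```

D's label reads about -5°. Mending by -0.14 rad.

```bash
python3 -m handwheel '[[[0,0,-0.03],0,0.066],[[0,0,-0.03],0,0.066],[[0,0,-0.03],0,0.066],[[0,0,-0.03],0,0.066],[[0,0,-0.02],0,0.066],[[0,0,-0.01],0,0.066],[[0,0,0],0,0.066],[[0,0,0],0,0.03],[[0,0,0],0,0.03],[[0,0,0],0,0.03],[[0,0,0],0,0.03],[[0,0,0],0,0.03],[[0,0,0],0,0.03],[[0,0,0],0,0.03],[[0,0,0.003],-0.04,0.03],[[0,0,0],-0.05,0.03],[[0,0,0],-0.05,0.03],[[0,0,-0.003],0,0.03],[[0,0,0],0,0.03],[[0,0,0],0,0.03]]' 20; python3 -m handwheel '[[[0,0,0],0,0.066],[[0,0,0],0,0.066],[[0,0,0],0,0.066],[[0,0,0],0,0.066],[[0,0,0],0,0.066],[[0,0,0],0,0.066],[[0,0,0],0,0.066],[[0,0,0],0,0.066],[[0,0,0],0,0.066],[[0,0,0],0,0.066],[[0,0,0],0,0.066],[[0,0,0.03],0,0.066],[[0,0,0.03],0,0.066],[[0,0,0.03],0,0.066],[[0,0,0.03],0,0.066],[[0,0,0.03],0,0.066],[[0,0,0],0,0.066],[[0,0,0],0,0.066]]'; python3 padchk.py 14 0.0215
```

```text
time_s: 65.9
tcp_pos: [0.4892, -0.2725, 0.0101]
orientation: [-180.0, -0.0, 15.7]
contact_force: [-1.4, 1.1, 6.6]
gripper_width: 0.449
grasp_force: 20.0
time_s: 67.7
tcp_pos: [0.4893, -0.2724, 0.1599]
orientation: [180.0, -0.1, 15.6]
contact_force: [0.1, 0.6, -1.1]
gripper_width: 0.718
grasp_force: 0.0
222 [ 0.50745845 -0.27972048] -20.143400220351072 0.01806331504175412
230 [ 0.50748243 -0.27977188] -15.69480122330903 0.017640120121424876
230 [ 0.50748243 -0.27977188] -22.05271258891934 0.01670455611619818
```

Two releases now bracket the pad yaw (about -5°, then -16 to -20°), both inside tolerance. Carrying D to the shaft and turning back to yaw 45.

```bash
python3 -m handwheel '[[[0,0,-0.03],0,0.066],[[0,0,-0.03],0,0.066],[[0,0,-0.03],0,0.066],[[0,0,-0.03],0,0.066],[[0,0,-0.02],0,0.066],[[0,0,-0.01],0,0.066],[[0,0,0],0,0.066],[[0,0,0],0,0.03],[[0,0,0],0,0.03],[[0,0,0],0,0.03],[[0,0,0],0,0.03],[[0,0,0],0,0.03],[[0,0,0],0,0.03],[[0,0,0],0,0.03],[[0,0,0.01],0,0.03],[[0,0,0.04],0,0.03],[[0,0,0.04],0,0.03],[[0,0,0.04],0,0.03],[[0,0,0.02],0,0.03],[[0,0,0],0,0.03]]' 20; python3 -m handwheel '[[[0.00553,0.0354,0],0.0327,0.03],[[0.00553,0.0354,0],0.0327,0.03],[[0.00553,0.0354,0],0.0327,0.03],[[0.00553,0.0354,0],0.0327,0.03],[[0.00553,0.0354,0],0.0327,0.03],[[0.00553,0.0354,0],0.0327,0.03],[[0.00553,0.0354,0],0.0327,0.03],[[0.00553,0.0354,0],0.0327,0.03],[[0.00553,0.0354,0],0.0327,0.03],[[0.00553,0.0354,0],0.0327,0.03],[[0.00553,0.0354,0],0.0327,0.03],[[0.00553,0.0354,0],0.0327,0.03],[[0.00553,0.0354,0],0.0327,0.03],[[0.00553,0.0354,0],0.0327,0.03],[[0.00553,0.0354,0],0.0327,0.03],[[0.00553,0.0354,0],0.0327,0.03],[[0,0,0],0,0.03],[[0,0,0],0,0.03],[[0,0,0],0,0.03],[[0,0,0],0,0.03]]'
```

```text
time_s: 69.75
tcp_pos: [0.49, -0.2737, 0.1629]
orientation: [179.8, -0.2, 15.6]
contact_force: [-0.0, 0.3, -0.7]
gripper_width: 0.453
grasp_force: 20.0
time_s: 71.75
tcp_pos: [0.5774, 0.2923, 0.1597]
orientation: [180.0, 0.0, 45.4]
contact_force: [0.5, 0.8, -0.4]
gripper_width: 0.453
grasp_force: 20.0
```

```bash
python3 -m handwheel '[[[0,0,-0.01],0,0.03],[[0,0,-0.01],0,0.03],[[0,0,-0.01],0,0.03],[[0,0,-0.01],0,0.03],[[0,0,-0.01],0,0.03],[[0,0,-0.01],0,0.03],[[0,0,0],0,0.03],[[0,0,0],0,0.03]]'; python3 -m handwheel '[[[0,0,-0.002],0,0.03],[[0,0,0],0,0.03],[[0,0,0],0,0.066],[[0,0,0],0,0.066],[[0,0,0],0,0.066],[[0,0,0],0,0.066],[[0,0,0],0,0.066],[[0,0,0],0,0.066],[[0,0,0],0,0.066],[[0,0,0],0,0.066]]';  python3 -m handwheel '[[[0,0,0.02],0,0.066],[[0,0,0.03],0,0.066],[[0,0,0.03],0,0.066],[[0,0,0.03],0,0.066],[[0,0,0],0,0.066],[[0,0,0],0,0.066]]'; python3 - <<'E'
from h import *
s=snap('side','s15.png'); t=snap('top','t15.png')
g=cv2.resize(s[120:170,280:325],None,fx=6,fy=6,interpolation=cv2.INTER_CUBIC)
# silhouette of the stack: dark runs per row about the axis column
for v in range(132,162,2):
    r=s[v,285:320].max(1); print(v,''.join('#' if x<75 else ('.' if x<120 else 'o') for x in r))
for z,R in((.106,.021),(.086,.025),(.066,.029),(.046,.033)):
    print(z,np.round(proj('side',[[.578-R,.294,z],[.578,.294-R,z],[.578+R,.294,z],[.578,.294+R,z]]),1).tolist())
E
```

```text
time_s: 72.55
tcp_pos: [0.5775, 0.2938, 0.0996]
orientation: [180.0, 0.0, 45.6]
contact_force: [0.1, -0.7, -1.0]
gripper_width: 0.457
grasp_force: 20.0
time_s: 73.55
tcp_pos: [0.5775, 0.2939, 0.0977]
orientation: [180.0, 0.0, 45.6]
contact_force: [0.4, 0.2, -0.2]
gripper_width: 0.717
grasp_force: 0.0
time_s: 74.15
tcp_pos: [0.5777, 0.294, 0.2081]
orientation: [180.0, -0.1, 45.6]
contact_force: [0.2, 0.6, -0.9]
gripper_width: 0.716
grasp_force: 0.0
132 ooooooooooooooooooooooooooooooooooo
134 oooooooooooooo......ooooooooooooooo
136 ooooooooooo.#####..###.oooooo...ooo
138 oooooooooo.####......###.oooo......
140 ooooooooooo#############.oooo......
142 oooooooooo##############.oooooo....
144 oooooooooo##############...oooooooo
146 oooooooooo################.oooooooo
148 ooooooooo.###############.ooooooooo
150 oooooooo.#################..ooooooo
152 oooo..####################......ooo
154 ..#########################o...###.
156 ############################..#####
158 ooo.###############################
160 .o.################################
0.106 [[295.4, 137.9], [303.7, 140.5], [308.5, 136.3], [300.3, 133.8]]
0.086 [[294.2, 143.7], [304.0, 146.7], [309.7, 141.7], [300.0, 138.7]]
0.066 [[293.0, 149.3], [304.3, 152.9], [310.9, 147.0], [299.8, 143.5]]
0.046 [[291.9, 154.9], [304.6, 159.0], [312.0, 152.2], [299.5, 148.3]]
```

D's top rim (rows 134–141, columns 295–308) matches the projection for a fully seated stack, flush with the shaft tip. Handing in.

```bash
python3 -c "
from workcell import *
print(sign_off())"
```

```text
the job is handed in; nothing more can be done
None
```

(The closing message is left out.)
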